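# Hang the hoist pulley on the slanted storage hook

## Robot

A 6-joint arm with a two-finger parallel gripper is mounted at the origin on the work surface. World frame = base frame: x ahead of the robot, y to its left, z up, the work surface at z = 0. Lengths are in m, angles in rad, forces in N, time in s.
With the tool pointing down it reaches from about 0.35 to 0.875 m from the base axis. Payload 15.5 kg.
Tool frame: the origin (TCP) lies midway between the tips of the shut fingers; the grasp point (between the pads) lies 19 mm behind it (grip_point_offset is the distance from the TCP to the grasp point, in m); y points along the fingers, z is the direction in which the jaws open and shut, and the axes are right-handed (so a half turn about y gives the same grasp; the last joint's range is limited). The gripper opens to 85 mm and grips with 20 to 120 N. Pads are 22 mm wide; open, the fingers measure 114 mm over their backs; the gripper's body (76 mm by 85 mm) begins 54 mm behind the grasp point. The pads swing forward as they close: fully open they stand 13 mm farther back than shut.
Start: joints at [1.05, 0.494, 1.345, -0, 1.302, -0.096], TCP at [0.258, 0.569, 0.209] pointing down, gripper open.
Joint ranges: [-2.91, 2.91], [-0.82, 2.16], [0.22, 2.67], [-1.22, 4.37], [0.12, 2.79], [-3.08, 3.08]. Speed limits (rad/s): [1.89, 1.89, 2.57, 3.01, 3.01, 3.01].

## Interface

Orientations are given as a unit quaternion [x, y, z, w].
In Python, from cell import * gives the robot as it stands.
- The arm moves only by the tool servo_tool, never from a script. Its argument "rows" is a list of rows, each a list of 7 numbers: the turn, a rotation vector about the tool's x, y, z in units of 6 degrees (1.0 is 6 degrees), then the shift along the tool's x, y, z in units of 40 mm (1.0 is 40 mm), then the finger opening in mm, from 0 to 85.4. In form: [[ax, ay, az, tx, ty, tz, grip], ...]. A call has 1 to 20 rows; each row shifts and turns the commanded pose from where the row before left it, along the tool's axes as they then stand; what a row does not reach is not made up. A row lasts 1/10 s, in which the tool goes at most 50 mm and 8.59 degrees, less where a joint would pass 70% of its speed; a pose out of reach is approached as far as the arm can. A call is refused whole if a number of a shift passes 1 or a number of a turn 1, either way. A call with a gripper value outside its range is refused whole. The fingers move at their own pace and stop on an object; "force" is the grip in N (left out, the last holds). Time passes only in rows, so rows that do not move let the fingers close. It gives the time, the measured TCP pose, the force and the opening at its end, in the units of the state.
- get_state(): the state, without advancing time (a new reading comes with each control period).
- capture(name): name is "side" or "top"; returns (picture, depth): 400x640x3 uint8, red, green, blue; 400x640 float32, m along the optical axis (not along the pixel's ray), 0 where there is no reading.
- camera_model(name): a dict with "camera_matrix" (3x3 intrinsics, pixels), "T" (4x4, takes a point from camera to world coordinates). Camera axes: x right, y up, looking along -z (the intrinsics and any distortion apply to the point x, -y, -z); pixel columns grow to the right and rows downward; lengths in m; the calibration is good to about 2 mm. A picture is of the moment at which its call begins. camera_model takes no time and is no camera call.
- close_job(): hands the job in, once; it reports no verdict.
The state is a dict: "time": time; "q": joint angles; "dq": joint speeds; "joint_efforts": joint torques, N m; "tool_pos": TCP position; "eef_rot": TCP orientation; "contact_force": force on the tool from outside, world axes, zero at the start; "torque": the same for the moment, N m; "grip_width": opening from 0.0 (shut) to 1.0 (fully open).
Only numpy, scipy, OpenCV 4.12 (cv2) and the standard library are available. Lean on these libraries where they do the work, as an engineer would, in place of code of your own. Each camera call takes 0.05 s, during which the arm holds its last target.

## Task

Pick up the grey hoist pulley block, thread its eye along the slanted steel peg of the hook stand and slide it down until it meets the rubber buffer, wherever that has been clamped on the peg. Press it on for a moment, gently, so that the buffer is squeezed by about half of its 8 mm travel, without ever bottoming it or loading the hook with more than 25 N. Then let go, leaving the block hanging against the buffer, and neither knock the stand nor shift the other things on the bench.

Things in the scene. Friction and masses are not known exactly. Their poses are not given: they have to be found in the camera images.
- pulley_center (a point): Grasp centre of the loose pulley block: the middle, half-way up, of its grey rectangular shell (80 mm along x, 42 mm wide along y, 34 mm high along z, flat parallel sides, rounded edges). It lies flat on the table, shell underside at z = 0, about left or right of the hook stand. x points to the eye, z along the eye's bore (up as it lies). 0.25 to 0.5 kg; the shell's middle is near its centre of mass.
- pulley_eye (a point): Centre of the block's eye: a steel ring at one end of the shell, 70 mm along +x from pulley_center, at the same height. Outside 38 mm, bore 19 mm, 20 mm thick along z (bore axis = z), its ends flat. A steel neck 26 mm wide and 16 mm thick joins it to the shell. Same axes as pulley_center.
- stand: Fixed hook stand of dark steel; origin on the table below the root of the peg. Base plate 130 x 120 x 12 mm (from 20 mm before the origin to 110 mm behind it), post 26 x 30 mm, 112 mm high, a brace behind. The peg leans from it towards the stand's -x, which faces roughly towards the robot.
- peg_tip (a point): Very tip of the straight steel peg. z points out along the peg's axis, 50 degrees above level (40 from vertical, leaning to the stand's -x); y is level. The peg is 13 mm thick and 165 mm long, its last 10 mm tapered to 7 mm. The buffer's upper face, at rest, lies anywhere from 58 to 104 mm below this tip along the peg: not measured, to be found by feel.
- hook: Root of the peg, 110 mm above the table and 165 mm back from the tip; same axes as peg_tip. On the peg sit an aluminium clamp ring (28 mm across, set at a different place each time, rigidly held) and above it the round rubber buffer (33 mm across). The block slides on the peg with ordinary friction; let go on the buffer it stays; let go above it, it may slide down and strike hard.
- buffer (a joint): How far the buffer disc is squeezed down the peg, m: 0 free, 0.008 bottomed on the clamp. It acts as a spring of about 1.2 N per mm; beyond 8 mm it is hard.
- caster: Bystander: spare caster wheel lying flat, black tyre on a grey hub, 64 mm across, 26 mm high; origin at the centre of its underside. It has no eye and may lie where the pulley block might have been (left or right).
- tape: Bystander: roll of paper tape lying flat under the peg, 72 mm across, 24 mm high; origin at the centre of its underside.
- wrench: Bystander: flat steel wrench, 160 mm long, lying on the table before the stand; its x axis runs along it.
- jar: Bystander: low glass jar with steel cap, 64 mm across, 55 mm high; origin at the centre of its underside.
- tin: Bystander: low tin can, 74 mm across, 55 mm high; origin at the centre of its underside.

How it is judged:
By the outcome, as a careful person would: the job done as asked, in the order asked, and still so for the second after the job is handed in, with the robot touching nothing.
It also fails if it takes over 72 s, if anything falls off the work surface, if the arm or the gripper's body presses on something with over 40 N, if the wrist force passes 120 N, or if a joint passes its speed limit or range.

## Working session

There is one attempt and no reset: what is moved stays moved. The work goes in short steps, Python scripts to look and compute and a tool call to move; the robot and the scene stay as the last step left them, time stands still between calls to the robot, and variables do not carry over. Pictures are saved under pics/ and viewed, and the job is handed in when it is done.

Besides the shell and the picture viewer there is one more tool, called after "Request:" by a JSON object that holds its "method" and its "body", one argument or row to a line. servo_tool: Moves the arm, as the interface text tells. Its arguments: {"type":"object","properties":{"rows":{"type":"array","items":{"type":"array","items":{"type":"number"}}},"force":{"type":"number"}},"required":["rows"]}

```bash
ls; mkdir -p pics; python3 - <<'E'
from cell import *
import cv2,numpy as np
print(get_state())
for n in("side","top"):
    p,d=capture(n); cv2.imwrite(f"pics/{n}0.png",p[:,:,::-1]); np.savez(f"pics/{n}0.npz",p=p,d=d)
    print(n,camera_model(n))
E
```

```text
pics
{'time': 0.0, 'q': array([ 1.05050337e+00,  4.94183896e-01,  1.34612676e+00, -6.40115315e-06,
        1.30245306e+00, -9.54787250e-02]), 'dq': array([-0.00132731, -0.00067847, -0.00030039, -0.00101639,  0.00024499,
        0.00116091]), 'joint_efforts': array([-3.67789136e-03, -8.82146645e+01, -3.83879220e+01, -2.44122411e-04,
        9.80949932e-03, -2.94404219e-05]), 'tool_pos': array([0.25739813, 0.56913256, 0.20880129]), 'eef_rot': array([ 0.69161071, -0.14919045,  0.14894367, -0.69082025]), 'contact_force': array([-0.08007274, -0.28792592, -0.34827637]), 'torque': array([0.01651643, 0.02569043, 0.00858481]), 'grip_width': 1.0013229798788907}
side {'camera_matrix': array([[407.93209112,   0.        , 319.20048466],
       [  0.        , 407.93209112, 201.58722314],
       [  0.        ,   0.        ,   1.        ]]), 'T': array([[ 0.82725144,  0.3761214 , -0.41735806,  0.19780768],
       [-0.56166547,  0.53556484, -0.63063635, -0.53254946],
       [-0.01367352,  0.75611044,  0.65430119,  0.73338311],
       [ 0.        ,  0.        ,  0.        ,  1.        ]])}
top {'camera_matrix': array([[361.66394245,   0.        , 323.59510304],
       [  0.        , 361.66394245, 199.6856952 ],
       [  0.        ,   0.        ,   1.        ]]), 'T': array([[-0.05356324,  0.97641987, -0.20912965,  0.38405045],
       [-0.99854916, -0.05353376,  0.00580553,  0.00772857],
       [-0.00552686,  0.2091372 ,  0.97787069,  0.9724281 ],
       [ 0.        ,  0.        ,  0.        ,  1.        ]])}
```

View pics/side0.png

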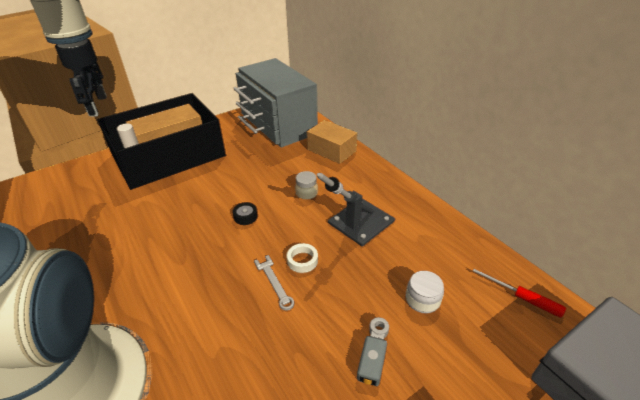

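View pics/top0.png

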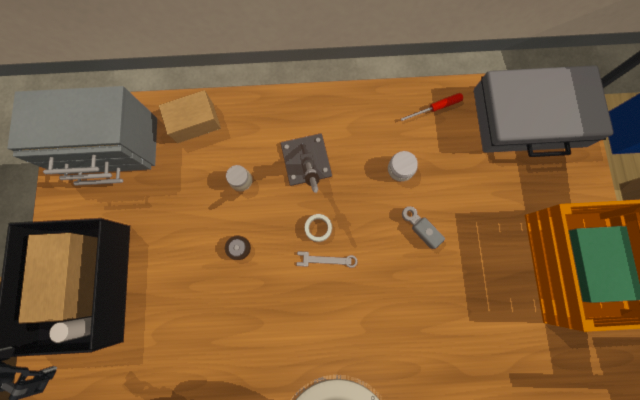

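Top view: the pulley is on the right, with its shell near (425,232) and its eye at (410,214). The stand's base is at about (305,160), with the peg tip near (315,190). The caster is at (237,248), the tape at (318,228), the wrench at (327,260), the tin or jar at (403,166) and the other at (238,178). I'll enlarge the crops next.

```bash
cat > h.py <<'E'
import numpy as np,cv2
from cell import camera_model
def ray(n,uv):
    m=camera_model(n);K=m["camera_matrix"];T=m["T"]
    u,v=uv
    d=np.array([(u-K[0,2])/K[0,0],-(v-K[1,2])/K[1,1],-1.])
    return T[:3,3],T[:3,:3]@d
def plane(n,uv,z):
    o,d=ray(n,uv); return o+d*(z-o[2])/d[2]
def tri(uv1,n1,uv2,n2):
    o1,d1=ray(n1,uv1);o2,d2=ray(n2,uv2)
    A=np.stack([d1,-d2],1);s=np.linalg.lstsq(A,o2-o1,rcond=None)[0]
    a=o1+s[0]*d1;b=o2+s[1]*d2
    return (a+b)/2,np.linalg.norm(a-b)
def proj(n,p):
    m=camera_model(n);K=m["camera_matrix"];T=m["T"]
    c=T[:3,:3].T@(np.asarray(p)-T[:3,3]); return np.array([K[0,0]*c[0]/-c[2]+K[0,2],K[1,1]*-c[1]/-c[2]+K[1,2]])
def cloud(n,d):
    m=camera_model(n);K=m["camera_matrix"];T=m["T"]
    v,u=np.mgrid[:400,:640]
    c=np.stack([(u-K[0,2])/K[0,0]*d,-(v-K[1,2])/K[1,1]*d,-d],-1)
    return c@T[:3,:3].T+T[:3,3]
def crop(p,x,y,w,h,s,fn):
    c=cv2.resize(p[y:y+h,x:x+w,::-1],None,fx=s,fy=s,interpolation=cv2.INTER_CUBIC); cv2.imwrite(fn,c)
E
python3 - <<'E'
from h import *
t=np.load("pics/top0.npz");s=np.load("pics/side0.npz")
A=t['p'];B=s['p']
crop(A,265,125,80,70,8,"pics/t_peg.png")
crop(B,300,160,110,90,7,"pics/s_peg.png")
ct=cloud("top",t['d']);cs=cloud("side",s['d'])
for n,c,pts in(("top",ct,[(425,230),(410,214),(314,188),(430,300)]),("side",cs,[(373,354),(320,177),(336,184),(250,300)])):
    for u,v in pts: print(n,(u,v),c[v,u].round(4))
E
```

```text
top (425, 230) [ 0.4898 -0.2573  0.033 ]
top (410, 214) [ 0.5391 -0.2305  0.0014]
top (314, 188) [0.5678 0.0221 0.2356]
top (430, 300) [ 0.3119 -0.2576  0.0056]
side (373, 354) [ 0.4856 -0.2667  0.0335]
side (320, 177) [0.5641 0.0164 0.2284]
side (336, 184) [0.605  0.0165 0.1916]
side (250, 300) [ 0.3613 -0.009   0.0012]
```

```bash
python3 - <<'E'
from h import *
t=np.load("pics/top0.npz");s=np.load("pics/side0.npz")
crop(t['p'],395,200,60,55,10,"pics/t_pul.png")
crop(s['p'],345,310,60,80,7,"pics/s_pul.png")
E
```

```text
(no output)
```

View pics/t_peg.png

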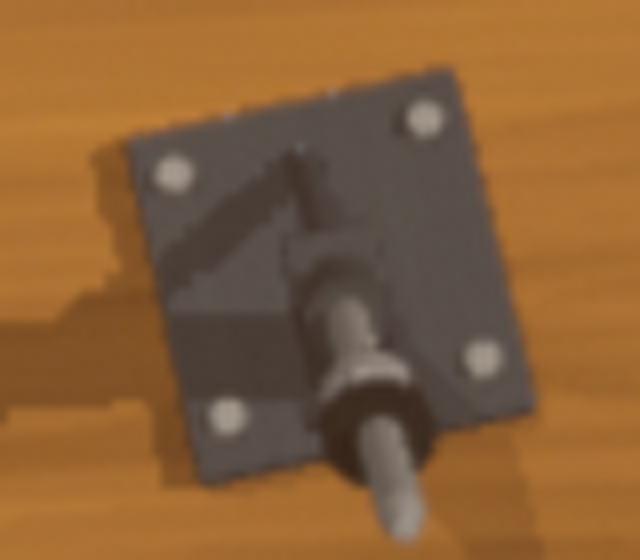

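View pics/s_peg.png

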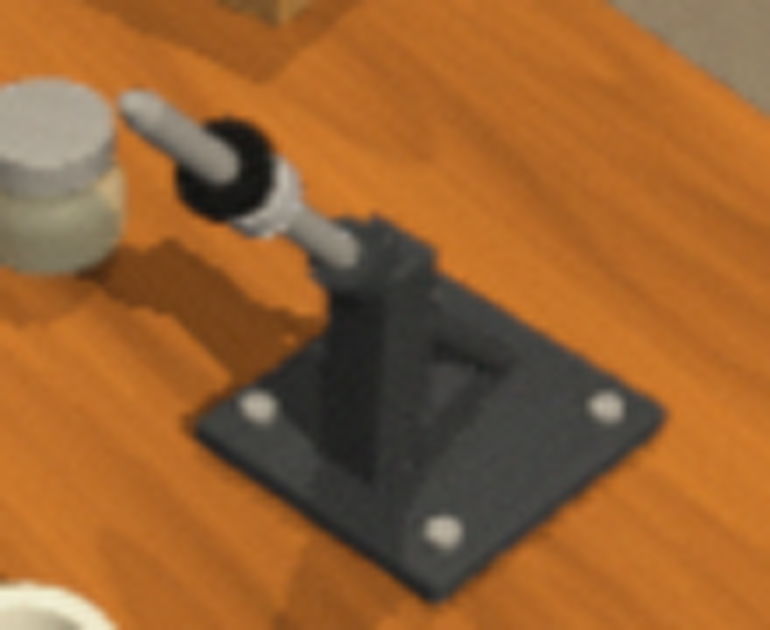

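View pics/t_pul.png

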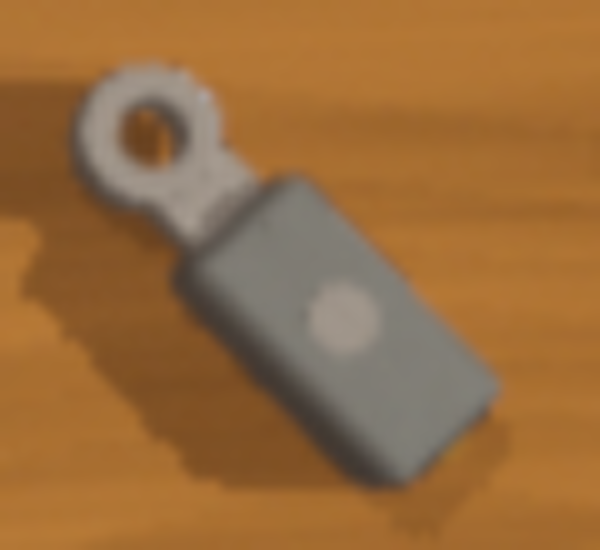

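View pics/s_pul.png

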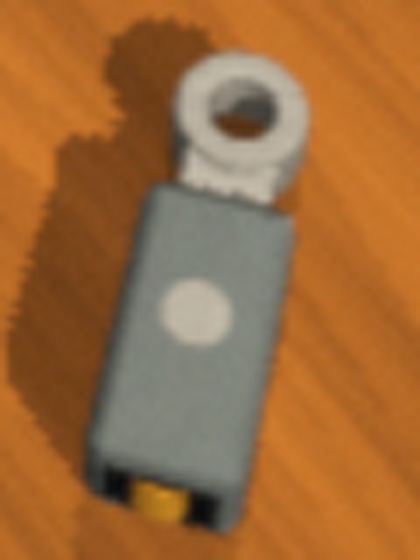

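```bash
python3 - <<'E'
from h import *
T=lambda x,y,x0,y0,s:(x0+(x+.5)/s-.5,y0+(y+.5)/s-.5)
dt=T(344,318,395,200,10);et=T(154,133,395,200,10)
ds=T(196,311,345,310,7);es=T(241,108,345,310,7)
a=plane("top",dt,.034);b=plane("side",ds,.034);c=plane("top",et,.027);d=plane("side",es,.027)
print("dot",a,b,"tri",tri(dt,"top",ds,"side"));print("eye",c,d,tri(et,"top",es,"side"))
for p,q in((a,c),(b,d)): print("len",np.linalg.norm((q-p)[:2]),"yaw",np.degrees(np.arctan2(*(q-p)[1::-1])))
pt=T(402,518,265,125,8);ps=T(135,105,300,160,7)
print("tip",tri(pt,"top",ps,"side"))
P=lambda n,l,z:[plane(n,T(x,y,*((265,125,8) if n=="top" else (300,160,7))),z) for x,y in l]
cor=P("top",[(205,483),(535,408),(452,70),(130,145)],.012)
print("top corners",np.round(cor,4).tolist())
f=(cor[0]+cor[1])/2;r=(cor[2]+cor[3])/2
print("size",np.linalg.norm(r-f),np.linalg.norm(cor[1]-cor[0]),np.linalg.norm(cor[2]-cor[3]),"yaw fr",np.degrees(np.arctan2(*(r-f)[1::-1])),"front",np.degrees(np.arctan2(*(cor[0]-cor[1])[1::-1]))-90)
u=(r-f)/np.linalg.norm(r-f);m=(f+r)/2;o=m-u*.045
print("origin",o,"tip pred",o+[0,0,.11]+.165*(-np.cos(np.radians(50))*u+[0,0,np.sin(np.radians(50))]))
bt=P("top",[(228,416),(483,358),(425,118),(174,173)],.0155);bs=P("side",[(259,406),(443,531),(606,406)],.0155)
print("bolts",np.round(bt,4).tolist(),np.round(bs,4).tolist())
cs=P("side",[(195,422),(435,590),(662,415)],.012);print("side corners",np.round(cs,4).tolist())
E
```

```text
dot [ 0.48566184 -0.26690094  0.034     ] [ 0.48473373 -0.26649447  0.034     ] tri (array([ 0.48520607, -0.26666344,  0.03402959]), np.float64(0.0009898061410536056))
eye [ 0.53810778 -0.22439466  0.027     ] [ 0.53688083 -0.22425396  0.027     ] (array([ 0.53765653, -0.22423543,  0.02656365]), np.float64(0.0011365688542363428))
len 0.06750822296622501 yaw 39.024004856058845
len 0.06710872633086389 yaw 39.00837375553366
tip (array([0.56519305, 0.02088062, 0.2316302 ]), np.float64(0.0013289821664003987))
top corners [[0.6357, 0.0912, 0.012], [0.6561, -0.0232, 0.012], [0.7814, -0.0011, 0.012], [0.7597, 0.1134, 0.012]]
size 0.12659031014373212 0.11623200043508441 0.11652827513705812 yaw fr 10.059299356906198 front 10.098502281654419
origin [0.66394673 0.03722707 0.012     ] tip pred [0.55951718 0.01870186 0.24839733]
bolts [[0.6581, 0.0822, 0.0155], [0.674, -0.0062, 0.0155], [0.7626, 0.0093, 0.0155], [0.7471, 0.0979, 0.0155]] [[0.657, 0.0817, 0.0155], [0.6721, -0.0069, 0.0155], [0.7611, 0.0088, 0.0155]]
side corners [[0.635, 0.0913, 0.012], [0.6544, -0.0249, 0.012], [0.7774, -0.0039, 0.012]]
```

```bash
cat > peg.py <<'E'
from h import *
from cell import *
t=np.load("pics/top0.npz");s=np.load("pics/side0.npz")
ct=cloud("top",t['d']);cs=cloud("side",s['d'])
N=[];L={}
for n,p,c,box in(("top",t['p'],ct,(300,160,330,196)),("side",s['p'],cs,(314,168,356,200))):
    x0,y0,x1,y1=box
    hsv=cv2.cvtColor(p,cv2.COLOR_RGB2HSV)
    sub=np.zeros((400,640),bool);sub[y0:y1,x0:x1]=True
    m=sub&(hsv[...,1]<70)&(hsv[...,2]>75)
    # connected comp containing peg seed
    k,lab=cv2.connectedComponents(m.astype(np.uint8));seed=(188,314) if n=="top" else (180,326)
    m=lab==lab[seed]
    vv,uu=np.nonzero(m);print(n,m.sum(),uu.min(),uu.max(),vv.min(),vv.max())
    q=p.copy();q[m]=[255,0,255]
    crop(q,*( (290,155,45,45,12) if n=="top" else (305,160,60,50,12)),f"pics/m_{n}.png")
E
python3 peg.py
```

```text
top 78 310 317 177 191
side 93 317 333 173 185
```

```bash
python3 -c "
import cv2,numpy as np
a=cv2.imread('pics/m_top.png');b=cv2.imread('pics/m_side.png')
a=cv2.resize(a,(360,360));b=cv2.resize(b,(432,360));cv2.imwrite('pics/m_both.png',np.hstack([a,b]))"
```

```text
(no output)
```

View pics/m_both.png

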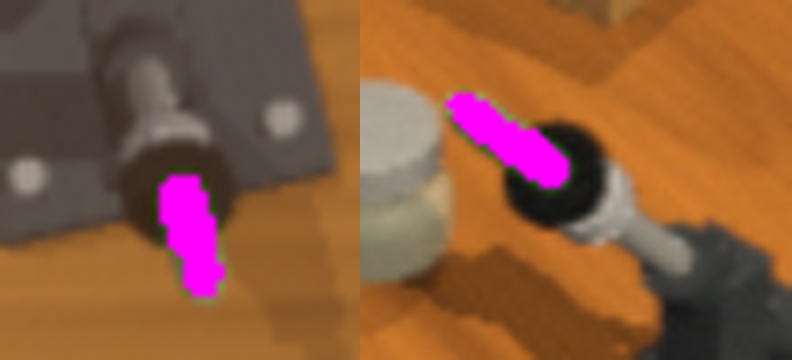

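The masks cover the bare part of the peg cleanly: top (310–317, 177–191), side (317–333, 173–185). Next I'll intersect the two axis planes to get the peg line and its tip.

```bash
cat >> peg.py <<'E'
    pts=np.stack([uu,vv],1).astype(np.float32)
    vx,vy,cx,cy=cv2.fitLine(pts,cv2.DIST_L2,0,.01,.01).ravel()
    pr=(pts-[cx,cy])@[vx,vy]; e0,e1=pr.min()-.5,pr.max()+.5
    P0=(cx+e0*vx,cy+e0*vy);P1=(cx+e1*vx,cy+e1*vy)
    print(n,"ends",P0,P1)
    o,d0=ray(n,P0);_,d1=ray(n,P1);nn=np.cross(d0,d1);N.append((nn/np.linalg.norm(nn),o));L[n]=(P0,P1)
d=np.cross(N[0][0],N[1][0]);d/=np.linalg.norm(d);d*=np.sign(d[2])
A=np.array([N[0][0],N[1][0],d]);x0=np.linalg.solve(A,[N[0][0]@N[0][1],N[1][0]@N[1][1],d@np.array([.57,.02,.23])])
print("axis dir",d,"elev",np.degrees(np.arcsin(d[2])),"yaw",np.degrees(np.arctan2(-d[1],-d[0])),"pt",x0)
for n in L:
    for P in L[n]:
        o,r=ray(n,P);M=np.stack([d,-r],1);sol=np.linalg.lstsq(M,o-x0,rcond=None)[0];print(n,P,"s",sol[0],x0+sol[0]*d)
# point clouds of peg
E
python3 peg.py
```

```text
top 78 310 317 177 191
top ends (np.float32(311.4944), np.float32(176.3476)) (np.float32(315.64157), np.float32(191.61548))
side 93 317 333 173 185
side ends (np.float32(316.9217), np.float32(173.23363)) (np.float32(333.2525), np.float32(184.51422))
axis dir [-0.64007013 -0.10901881  0.76054265] elev 49.512060057268236 yaw 9.666043761489972 pt [0.56762215 0.02045124 0.2280635 ]
top (np.float32(311.4944), np.float32(176.3476)) s -0.06581414070069952 [0.60974782 0.02762622 0.17800903]
top (np.float32(315.64157), np.float32(191.61548)) s 0.01314450860022735 [0.55920875 0.01901824 0.23806045]
side (np.float32(316.9217), np.float32(173.23363)) s 0.01426579374951657 [0.55849105 0.018896   0.23891324]
side (np.float32(333.2525), np.float32(184.51422)) s -0.05885358648845632 [0.60529258 0.02686739 0.18330283]
```

```bash
cat > nav.py <<'E'
import numpy as np
from scipy.spatial.transform import Rotation as R
from cell import *
from h import *
def cur():
    s=get_state(); return np.array(s["tool_pos"]),R.from_quat(s["eef_rot"]),s
def frame(x,y):  # tool x,y dirs
    y=np.array(y,float);y/=np.linalg.norm(y);x=np.array(x,float);x-=y*(x@y);x/=np.linalg.norm(x)
    return R.from_matrix(np.stack([x,y,np.cross(x,y)],1))
def rel(p,Rt,verbose=True):
    p0,R0,s=cur()
    rv=(R0.inv()*Rt).as_rotvec()
    sh=R0.inv().apply(np.array(p)-p0)
    print("turn units",np.round(np.degrees(rv)/6,3),"shift units(start frame)",np.round(sh/.04,3),"in target frame",np.round(Rt.inv().apply(np.array(p)-p0)/.04,3))
def sim(rows,p0=None,R0=None):
    if p0 is None: p0,R0,_=cur()
    for r in rows:
        p0=p0+R0.apply(np.array(r[3:6])*.04);R0=R0*R.from_rotvec(np.radians(6*np.array(r[:3])))
    return p0,R0
a=np.radians
# pulley and peg
YB=a(39.0);BX=np.array([np.cos(YB),np.sin(YB),0])
CEN=np.array([.4842,-.2673,.017])
U=np.array([np.cos(a(10)),np.sin(a(10)),0])
PEG=-np.cos(a(50))*U+np.array([0,0,np.sin(a(50))])
TIP=np.array([.5602,.0190,.2364])
RG=frame(BX,[0,0,-1])
HX=np.sin(a(50))*U+np.array([0,0,np.cos(a(50))]) # block x on peg, hanging
RH=frame(HX,-PEG)
E
python3 - <<'E'
from nav import *
p,R0,s=cur();print(R0.as_matrix().round(3))
rel(CEN+[0,0,.2],RG)
q=RG.inv()*RH;print("grasp->hang",np.degrees(q.as_rotvec())/6)
E
```

```text
[[ 0.911 -0.001  0.412]
 [-0.412 -0.001  0.911]
 [-0.    -1.    -0.001]]
turn units [ 9.0000e-03 -1.0557e+01 -7.0000e-03] shift units(start frame) [ 13.785  -0.187 -16.716] in target frame [ -8.753  -0.203 -19.819]
grasp->hang [-1.68655083  4.63376033 -6.5214082 ]
```

Request:
{"method": "servo_tool", "body": {
  "rows": [
    [0,0,0,0.69,0,-0.836,85],
    [0,0,0,0.69,0,-0.836,85],
    [0,0,0,0.69,0,-0.836,85],
    [0,0,0,0.69,0,-0.836,85],
    [0,0,0,0.69,0,-0.836,85],
    [0,0,0,0.69,0,-0.836,85],
    [0,0,0,0.69,0,-0.836,85],
    [0,0,0,0.69,0,-0.836,85],
    [0,0,0,0.69,0,-0.836,85],
    [0,0,0,0.69,0,-0.836,85],
    [0,0,0,0.69,0,-0.836,85],
    [0,0,0,0.69,0,-0.836,85],
    [0,0,0,0.69,0,-0.836,85],
    [0,0,0,0.69,0,-0.836,85],
    [0,0,0,0.69,0,-0.836,85],
    [0,0,0,0.69,0,-0.836,85],
    [0,0,0,0.69,0,-0.836,85],
    [0,0,0,0.69,0,-0.836,85],
    [0,0,0,0.69,0,-0.836,85],
    [0,0,0,0.69,0,-0.836,85]
  ],
  "force": 60
}}

```text
time: 2.1
tool_pos: [0.4848, -0.2692, 0.2091]
eef_rot: [-0.691, 0.149, -0.149, 0.691]
contact_force: [1.2, 0.4, 0.8]
grip_width: 0.998
```

```bash
sed -i 's/^RG=.*/RG=frame(-BX,[0,0,-1])/; s/^RH=.*/RH=frame(-HX,-PEG)/' nav.py; python3 - <<'E'
from nav import *
rel(CEN+[0,0,.2],RG);print(cur()[2]['q'],cur()[0])
E
```

```text
turn units [ 4.000e-03  1.944e+01 -4.000e-03] shift units(start frame) [-0.035 -0.196  0.037] in target frame [-0.018 -0.197 -0.047]
[-6.14594045e-01  3.95158825e-01  1.52098873e+00  5.40370573e-05
  1.22592852e+00 -1.76027088e+00] [ 0.4848425  -0.26922034  0.20913928]
```

Request:
{"method": "servo_tool", "body": {
  "rows": [
    [0,0.972,0,0,0,0,85],
    [0,0.972,0,0,0,0,85],
    [0,0.972,0,0,0,0,85],
    [0,0.972,0,0,0,0,85],
    [0,0.972,0,0,0,0,85],
    [0,0.972,0,0,0,0,85],
    [0,0.972,0,0,0,0,85],
    [0,0.972,0,0,0,0,85],
    [0,0.972,0,0,0,0,85],
    [0,0.972,0,0,0,0,85],
    [0,0.972,0,0,0,0,85],
    [0,0.972,0,0,0,0,85],
    [0,0.972,0,0,0,0,85],
    [0,0.972,0,0,0,0,85],
    [0,0.972,0,0,0,0,85],
    [0,0.972,0,0,0,0,85],
    [0,0.972,0,0,0,0,85],
    [0,0.972,0,0,0,0,85],
    [0,0.972,0,0,0,0,85],
    [0,0.972,0,0,0,0,85]
  ]
}}

```text
time: 4.1
tool_pos: [0.4847, -0.2673, 0.2091]
eef_rot: [-0.235, 0.667, -0.667, 0.235]
contact_force: [-0.4, 1.4, 0.3]
grip_width: 0.997
```

```bash
python3 - <<'E'
from nav import *
rel(CEN+[0,0,.06],RG);print(cur()[2]['q'],cur()[0])
p,d=capture("side"); cv2.imwrite("pics/side1.png",p[:,:,::-1])
p,d=capture("top"); crop(p,370,180,90,90,6,"pics/top1.png")
E
```

```text
turn units [ 0.006 -0.037  0.002] shift units(start frame) [ 0.01   3.303 -0.005] in target frame [ 0.011  3.302 -0.007]
[-6.11781492e-01  3.93803549e-01  1.52343317e+00  5.74603078e-06
  1.22502188e+00  2.82157020e-01] [ 0.48470871 -0.26725172  0.20909983]
```

View pics/side1.png

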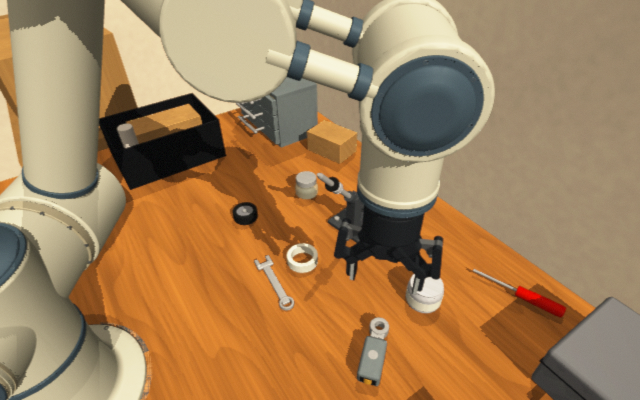

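View pics/top1.png

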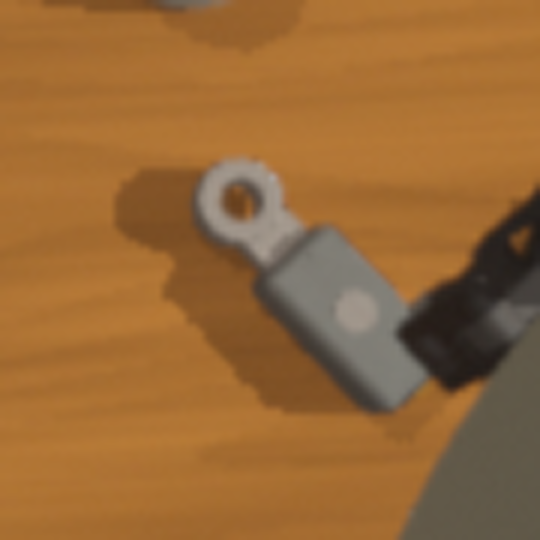

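Request:
{"method": "servo_tool", "body": {
  "rows": [
    [0,0,0,0,1,0,85],
    [0,0,0,0,1,0,85],
    [0,0,0,0,1,0,85],
    [0,0,0,0,1,0,85],
    [0,0,0,0,0.5,0,85],
    [0,0,0,0,0.4,0,85],
    [0,0,0,0,0.2,0,85],
    [0,0,0,0,0.08,0,85],
    [0,0,0,0,0,0,85]
  ]
}}

```text
time: 5.1
tool_pos: [0.485, -0.2675, 0.0024]
eef_rot: [0.236, -0.666, 0.666, -0.237]
contact_force: [0.6, 0.1, 0.3]
grip_width: 0.998
```

Request:
{"method": "servo_tool", "body": {
  "rows": [
    [0,0,0,0,0,0,60],
    [0,0,0,0,0,0,50],
    [0,0,0,0,0,0,44],
    [0,0,0,0,0,0,35],
    [0,0,0,0,0,0,30],
    [0,0,0,0,0,0,30],
    [0,0,0,0,0,0,30],
    [0,0,0,0,0,0,30]
  ],
  "force": 60
}}

```text
time: 5.9
tool_pos: [0.4851, -0.2675, 0.003]
eef_rot: [0.236, -0.666, 0.667, -0.236]
contact_force: [-1.9, 1.5, 12.7]
grip_width: 0.466
```

Request:
{"method": "servo_tool", "body": {
  "rows": [
    [0,0,0,0,-0.1,0,30],
    [0,0,0,0,-0.3,0,30],
    [0,0,0,0,-0.6,0,30],
    [0,0,0,0,-1,0,30],
    [0,0,0,0,-1,0,30],
    [0,0,0,0,-1,0,30],
    [0,0,0,0,-1,0,30],
    [0,0,0,0,0,0,30],
    [0,0,0,0,0,0,30]
  ]
}}

```text
time: 6.8
tool_pos: [0.4848, -0.2674, 0.203]
eef_rot: [0.236, -0.666, 0.667, -0.236]
contact_force: [0.1, 0.1, -4.8]
grip_width: 0.465
```

```bash
python3 - <<'E'
from nav import *
print(cur()[2])
p,d=capture("side"); crop(p,320,170,160,150,5,"pics/side2.png")
p,d=capture("top"); crop(p,360,150,120,110,5,"pics/top2.png")
E
```

```text
{'time': 6.8, 'q': array([-6.11808391e-01,  3.99384770e-01,  1.53293585e+00, -1.59639426e-05,
        1.20779253e+00,  2.77922916e-01]), 'dq': array([ 0.00042337,  0.03676416,  0.03707665, -0.00175817, -0.01452795,
       -0.00051122]), 'joint_efforts': array([ 6.62552635e-02, -8.42866230e+01, -4.02139485e+01,  5.81034715e-02,
        2.93287849e-01,  1.11781606e-03]), 'tool_pos': array([ 0.48482891, -0.267363  ,  0.20299124]), 'eef_rot': array([ 0.23586879, -0.66607245,  0.66693095, -0.23646673]), 'contact_force': array([ 0.14585174,  0.11094315, -4.81027412]), 'torque': array([-0.05457323, -0.00974138,  0.00360333]), 'grip_width': 0.46470296503446973}
```

View pics/side2.png

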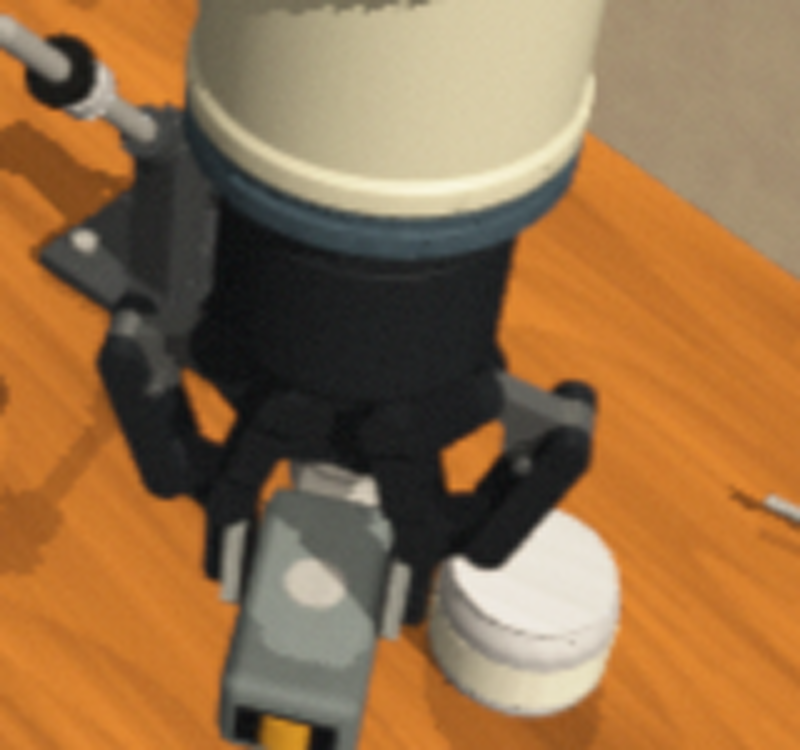

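View pics/top2.png

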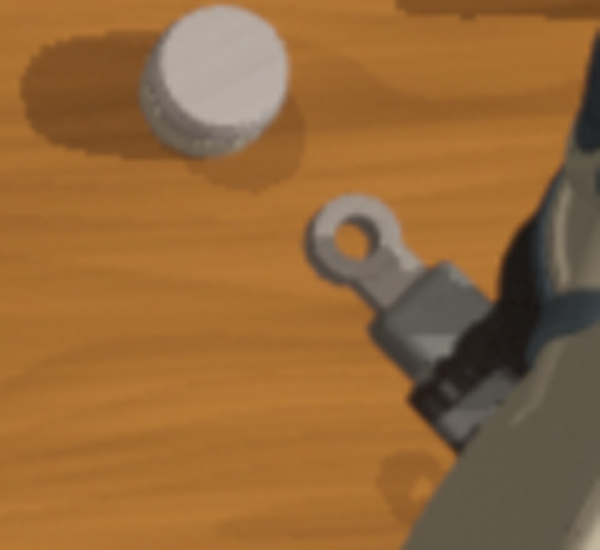

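```bash
python3 - <<'E'
from nav import *
uv=(360+(356.5+.5)/5-.5,150+(238+.5)/5-.5)
for z in(.222,.227,.232): print(plane("top",uv,z))
p0,R0,_=cur()
e=plane("top",uv,.227)-[0,0,.01]
print("eye in tool frame mm",R0.inv().apply(e-p0)*1000)
o=(RH.inv()*R0)
rel(p0,RH)
E
```

```text
[ 0.53746119 -0.2243196   0.222     ]
[ 0.53643904 -0.2227735   0.227     ]
[ 0.53541688 -0.22122739  0.232     ]
eye in tool frame mm [-68.44771586 -15.98310536  -1.25774734]
turn units [1.706 4.63  6.532] shift units(start frame) [0. 0. 0.] in target frame [0. 0. 0.]
```

Request:
{"method": "servo_tool", "body": {
  "rows": [
    [0,0,0,0,-0.6,0,30],
    [0,0,0,0,-0.9,0,30],
    [0.1,0.29,0.41,0,-0.5,0,30],
    [0.19,0.51,0.72,0,0,0,30],
    [0.19,0.51,0.72,0,0,0,30],
    [0.19,0.51,0.72,0,0,0,30],
    [0.19,0.51,0.72,0,0,0,30],
    [0.19,0.51,0.72,0,0,0,30],
    [0.19,0.51,0.72,0,0,0,30],
    [0.19,0.51,0.72,0,0,0,30],
    [0.19,0.51,0.72,0,0,0,30],
    [0.08,0.26,0.36,0,0,0,30],
    [0,0,0,0,0,0,30]
  ]
}}

```text
time: 8.2
tool_pos: [0.4834, -0.2667, 0.2799]
eef_rot: [0.184, 0.684, -0.64, 0.298]
contact_force: [0.5, -0.6, -4.7]
grip_width: 0.468
```

```bash
cat >> nav.py <<'E'
ET=np.array([-.0695,-.014,-.001])
def tcp_for(s,Rt=None): # eye centre s metres beyond tip along the peg
    Rt=RH if Rt is None else Rt
    return TIP+PEG*s-Rt.apply(ET)
E
python3 - <<'E'
from nav import *
print(cur()[2]['q'],cur()[0],cur()[2]['contact_force']);print(tcp_for(.10),tcp_for(.05));rel(tcp_for(.10),RH)
E
```

```text
[-1.0223162   0.19579705  1.87712305  0.81929852  0.9604627  -0.07473375] [ 0.48341174 -0.26665284  0.27993591] [ 0.53920824 -0.64937535 -4.74525168]
[ 0.45350248 -0.00082908  0.25760608] [0.4851536  0.00475187 0.21930386]
turn units [ 0.016 -0.032  0.003] shift units(start frame) [ 0.061  0.707 -6.673] in target frame [ 0.039  0.696 -6.674]
```

Request:
{"method": "servo_tool", "body": {
  "rows": [
    [0,0,0,0,0,-0.5,30],
    [0,0,0,0,0,-0.9,30],
    [0,0,0,0,0,-0.9,30],
    [0,0,0,0,0,-0.9,30],
    [0,0,0,0,0,-0.9,30],
    [0,0,0,0,0,-0.9,30],
    [0,0,0,0,0,-0.9,30],
    [0,0,0,0,0.2,-0.6,30],
    [0,0,0,0.05,0.5,-0.17,30],
    [0,0,0,0,0,0,30],
    [0,0,0,0,0,0,30]
  ]
}}

```text
time: 9.3
tool_pos: [0.4546, -0.0011, 0.2587]
eef_rot: [0.182, 0.683, -0.641, 0.3]
contact_force: [0.1, -0.2, -5.2]
grip_width: 0.472
```

```bash
python3 - <<'E'
from nav import *
print(cur()[2]['q'],cur()[0],cur()[2]['contact_force']);rel(tcp_for(.10),RH)
p,d=capture("side"); cv2.imwrite("pics/side3f.png",p[:,:,::-1]);np.savez("pics/side3.npz",p=p,d=d);crop(p,240,110,150,120,5,"pics/side3.png")
p,d=capture("top"); np.savez("pics/top3.npz",p=p,d=d);crop(p,270,140,100,100,6,"pics/top3.png")
E
```

```text
[-0.43906353 -0.03007036  2.22655157  0.86881239  0.50771117  0.27119091] [ 0.45455712 -0.0011336   0.25873648] [ 0.11556514 -0.17069351 -5.16795849]
turn units [0.015 0.025 0.003] shift units(start frame) [ 0.037  0.006 -0.012] in target frame [ 0.037  0.006 -0.012]
```

View pics/side3f.png

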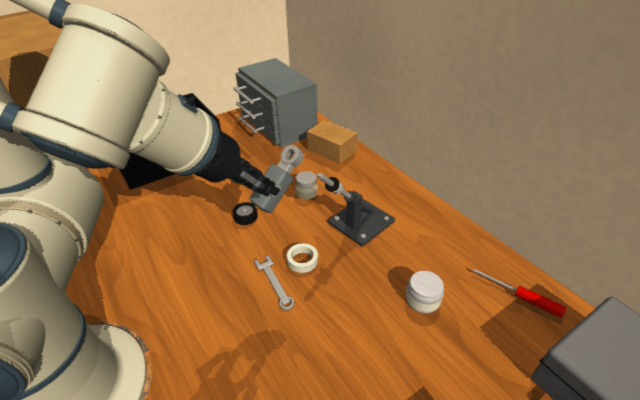

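View pics/side3.png

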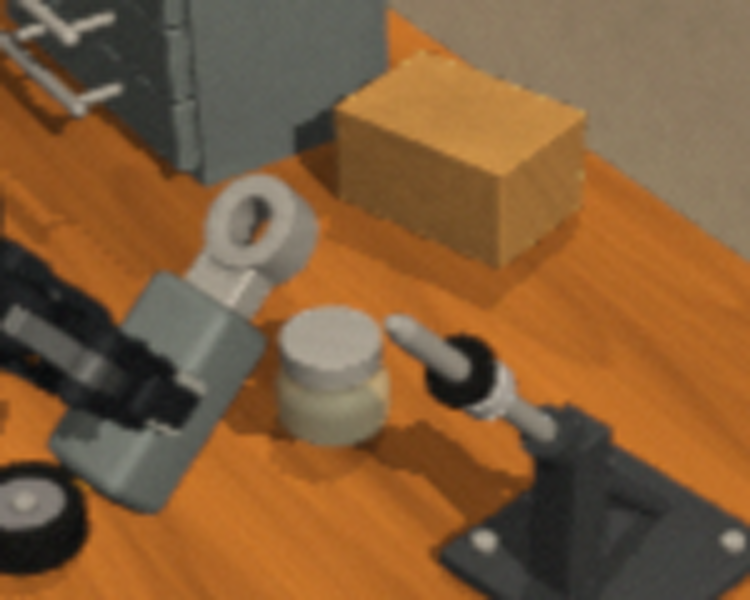

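View pics/top3.png

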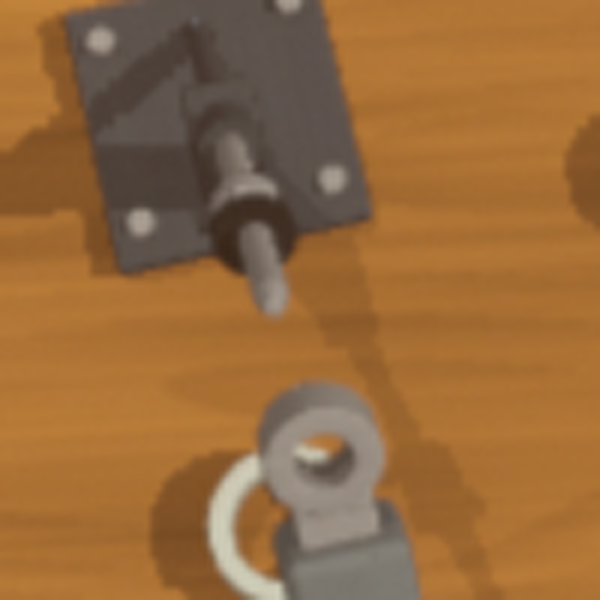

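The eye and peg are both visible in both views. Enlarging the eye now to find its front-face centre accurately.

```bash
python3 - <<'E'
from h import *
A=np.load("pics/top3.npz")['p'];B=np.load("pics/side3.npz")['p']
crop(A,308,198,32,32,12,"pics/a.png");crop(B,276,140,32,32,12,"pics/b.png")
a=cv2.imread('pics/a.png');b=cv2.imread('pics/b.png');cv2.imwrite('pics/eye3.png',np.hstack([a,b]))
E
```

```text
(no output)
```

View pics/eye3.png

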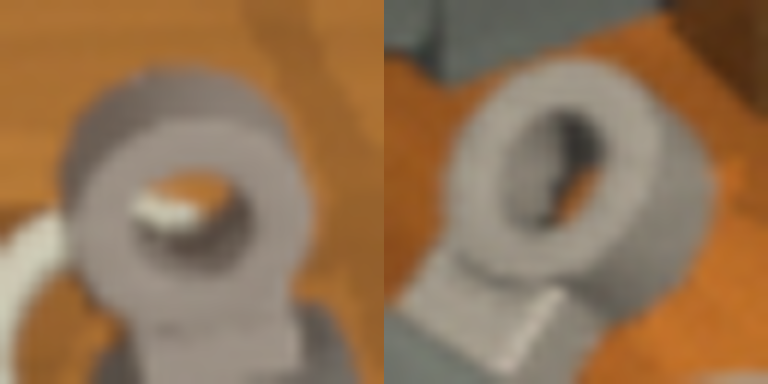

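```bash
python3 - <<'E'
from nav import *
f=lambda x,y,x0,y0:(x0+(x+.5)/12-.5,y0+(y+.5)/12-.5)
ut=f(195,222,308,198);us=f(167.5,168.5,276,140)
P,g=tri(ut,"top",us,"side");p0,R0,_=cur()
E=P-R0.apply([0,-.01,0])
print("face",P,"gap",g,"eye",E,"eye tool mm",R0.inv().apply(E-p0)*1000)
v=E-TIP;s=v@PEG;perp=v-s*PEG;print("s",s,"perp in tool mm",R0.inv().apply(perp)*1000)
# neck/shell axis check: axes of tool vs peg
print("angle tool y vs -PEG",np.degrees(np.arccos(-R0.as_matrix()[:,1]@PEG)))
E
```

```text
face [0.49245129 0.00537233 0.32003137] gap 0.0012539381990144477 eye [0.49879095 0.00648547 0.31237829] eye tool mm [-68.38990535 -11.71003393  -0.76940067]
s 0.09847289730854969 perp in tool mm [-0.843405    0.00173827  1.66205857]
angle tool y vs -PEG 0.070774602038762
```

Request:
{"method": "servo_tool", "body": {
  "rows": [
    [0.01,0.02,0,0.02,0,-0.04,30],
    [0,0,0,0,0.3,0,30],
    [0,0,0,0,0.5,0,30],
    [0,0,0,0,0.5,0,30],
    [0,0,0,0,0.4,0,30],
    [0,0,0,0,0.2,0,30],
    [0,0,0,0,0,0,30],
    [0,0,0,0,0,0,30]
  ]
}}

```text
time: 10.2
tool_pos: [0.5019, 0.0077, 0.2007]
eef_rot: [0.184, 0.682, -0.641, 0.299]
contact_force: [-0.1, 0.1, -4.8]
grip_width: 0.466
```

```bash
cat >> nav.py <<'E'
E
python3 - <<'E'
from nav import *
ET=np.array([-.0684,-.0117,-.0008])
p0,R0,s=cur()
print(p0,s['contact_force'],s['q']);v=p0+R0.apply(ET)-TIP;print("s",v@PEG,"perp",R0.inv().apply(v-(v@PEG)*PEG)*1000)
p,d=capture("side");crop(p,286,145,50,50,8,"pics/a.png")
p,d=capture("top"); crop(p,290,175,50,50,8,"pics/b.png")
a=cv2.imread('pics/a.png');b=cv2.imread('pics/b.png');cv2.imwrite('pics/eye4.png',np.hstack([b,a]))
E
```

```text
[0.50192655 0.00767907 0.20073948] [-0.12100071  0.14810844 -4.79699805] [-0.33105731  0.18686719  2.24854033  1.35750979  0.32299733 -0.17440876]
s 0.02263353312196559 perp [0.00565692 0.00056785 0.30712502]
```

View pics/eye4.png

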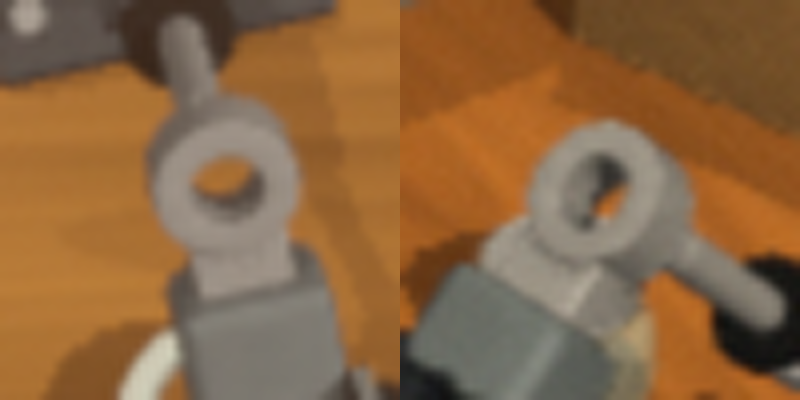

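```bash
cat > kin.py <<'E'
import numpy as np
from scipy.optimize import least_squares
from scipy.spatial.transform import Rotation as R
S=[([1.05050337,.494183896,1.34612676,0,1.30245306,-.0954787],[.25739813,.56913256,.20880129],[0.69161071,-0.14919045,0.14894367,-0.69082025]),
([-6.11781492e-01,3.93803549e-01,1.52343317e+00,0,1.22502188,.28215702],[.48470871,-.26725172,.20909983],[-.235,.667,-.667,.235]),
([-1.0223162,0.19579705,1.87712305,0.81929852,0.9604627,-0.07473375],[0.48341174,-0.26665284,0.27993591],[.184,.684,-.640,.298]),
([-0.43906353,-0.03007036,2.22655157,0.86881239,0.50771117,0.27119091],[0.45455712,-0.0011336,0.25873648],[0.182,0.683,-0.641,0.3]),
([-0.33105731,0.18686719,2.24854033,1.35750979,0.32299733,-0.17440876],[0.50192655,0.00767907,0.20073948],[0.184,0.682,-0.641,0.299])]
def fk(q,k):
    r=R.from_euler('z',q[0]);p=r.apply([k[0],k[1],k[2]]);r=r*R.from_euler('y',q[1]);p=p+r.apply([0,0,k[3]])
    r=r*R.from_euler('y',q[2]);p=p+r.apply([k[4],0,k[5]])
    r=r*R.from_euler('z',q[3])*R.from_euler('y',q[4]);r=r*R.from_euler('z',q[5]);p=p+r.apply([0,0,k[6]])
    return p,r
f=lambda k:np.concatenate([fk(q,k)[0]-p for q,p,_ in S])
sol=least_squares(f,[0,.06,.3,.45,0,.4,.25]);K=sol.x
M=fk(S[0][0],K)[1].inv()*R.from_quat(S[0][2])
def ik(p,Rt,q0):
    g=lambda q:np.concatenate([(fk(q,K)[0]-p)*5,((fk(q,K)[1]*M).inv()*Rt).as_rotvec()])
    s=least_squares(g,q0);return s.x,np.abs(s.fun).max()
if __name__=="__main__":
    print("K",K.round(4),"res mm",(f(K)*1000).round(1))
    for q,_,e in S: print(np.degrees(((fk(q,K)[1]*M).inv()*R.from_quat(e)).magnitude()))
    from nav import cur,PEG
    p0,R0,s=cur();q=s['q']
    for d in range(0,121,10):
        q,e=ik(p0-PEG*d/1000,R0,q);print(d,q.round(3),e)
E
python3 kin.py
```

```text
K [-0.      0.0596  0.2566  0.5968  0.1179  0.3844  0.3572] res mm [-0.  0. -0. -0. -0. -0.  0.  0.  0. -0. -0.  0. -0. -0. -0.]
1.5707762678677474e-14
0.052525094321212856
0.045053604689538965
0.04771551734848
0.06543741735154394
0 [-0.331  0.186  2.249  1.358  0.323 -0.175] 4.751445070727556e-10
10 [-0.32   0.214  2.248  1.446  0.311 -0.259] 6.197820034969936e-12
20 [-0.309  0.243  2.247  1.537  0.302 -0.345] 2.425837308805967e-12
30 [-0.299  0.27   2.245  1.629  0.297 -0.432] 2.610966998162212e-12
40 [-0.289  0.298  2.242  1.719  0.293 -0.519] 1.235168217705862e-11
50 [-0.279  0.325  2.238  1.807  0.293 -0.602] 2.4258208289329453e-11
60 [-0.27   0.351  2.234  1.89   0.294 -0.681] 3.1517705112449335e-11
70 [-0.261  0.378  2.229  1.968  0.297 -0.754] 3.19404485499275e-11
80 [-0.253  0.403  2.223  2.04   0.302 -0.822] 2.650981864582569e-11
90 [-0.245  0.429  2.217  2.106  0.307 -0.884] 1.8625222891754944e-11
100 [-0.237  0.453  2.21   2.166  0.314 -0.939] 1.1697708773850124e-11
110 [-0.229  0.478  2.202  2.22   0.321 -0.989] 6.3544308703811225e-12
120 [-0.222  0.501  2.194  2.269  0.328 -1.034] 2.9796824729810822e-12
```

```bash
python3 - <<'E'
from nav import *
f=lambda x,y,x0,y0:(x0+(x+.5)/8-.5,y0+(y+.5)/8-.5)
p0,R0,_=cur()
P,g=tri(f(228,186,290,175),"top",f(195.5,190.5,286,145),"side")
E=P-R0.apply([0,-.01,0]);v=E-TIP
X0=np.array([.56762,.02045,.22806]);D=np.array([-.64007,-.10902,.76054]);w=E-X0
print(g,"eye tool",R0.inv().apply(E-p0)*1000,"s",v@PEG,"perp",R0.inv().apply(v-(v@PEG)*PEG)*1000,"perp meas. line",R0.inv().apply(w-(w@D)*D)*1000)
E
```

```text
0.0007655522841130019 eye tool [-68.64966132 -11.08100842  -0.16054898] s 0.022349050334403472 perp [-0.45099922  0.00300223  0.91110679] perp meas. line [-0.30741172 -0.00391337  1.17786295]
```

Request:
{"method": "servo_tool", "body": {
  "rows": [
    [0,0,0,0.01,0,-0.02,30],
    [0,0,0,0,0.1,0,30],
    [0,0,0,0,0.1,0,30],
    [0,0,0,0,0.1,0,30],
    [0,0,0,0,0.1,0,30],
    [0,0,0,0,0.1,0,30],
    [0,0,0,0,0,0,30]
  ]
}}

```text
time: 11.0
tool_pos: [0.5143, 0.0109, 0.185]
eef_rot: [0.184, 0.682, -0.641, 0.299]
contact_force: [0.3, 0.2, -5.1]
grip_width: 0.468
```

Request:
{"method": "servo_tool", "body": {
  "rows": [
    [0,0,0,0,0.1,0,30],
    [0,0,0,0,0.1,0,30],
    [0,0,0,0,0.1,0,30],
    [0,0,0,0,0.1,0,30],
    [0,0,0,0,0.1,0,30],
    [0,0,0,0,0,0,30]
  ]
}}

```text
time: 11.6
tool_pos: [0.527, 0.0131, 0.1697]
eef_rot: [0.184, 0.682, -0.641, 0.299]
contact_force: [-1.0, -0.5, -4.8]
grip_width: 0.467
```

```bash
cat > st.py <<'E'
from nav import *
ET=np.array([-.0686,-.0115,-.0004])
p0,R0,s=cur()
v=p0+R0.apply(ET)-TIP;print("t",s['time'],"s mm",(v@PEG*1000).round(2),"perp",(R0.inv().apply(v-(v@PEG)*PEG)*1000).round(2),"F tool",R0.inv().apply(s['contact_force']).round(2),"Fz world",s['contact_force'].round(2),"torque tool",R0.inv().apply(s['torque']).round(3),"turn err",np.degrees((R0.inv()*RH).as_rotvec()).round(2))
E
python3 st.py; python3 - <<'E'
from nav import *
p,d=capture("side");crop(p,290,150,50,50,8,"pics/a.png")
p,d=capture("top"); crop(p,290,165,50,50,8,"pics/b.png")
a=cv2.imread('pics/a.png');b=cv2.imread('pics/b.png');cv2.imwrite('pics/eye5.png',np.hstack([b,a]))
E
```

```text
t 11.6 s mm -17.76 perp [ 0.12 -0.   -0.29] F tool [3.95 2.99 0.26] Fz world [-1.03 -0.45 -4.83] torque tool [-0.028  0.029 -0.879] turn err [-0.1  -0.06 -0.09]
```

View pics/eye5.png

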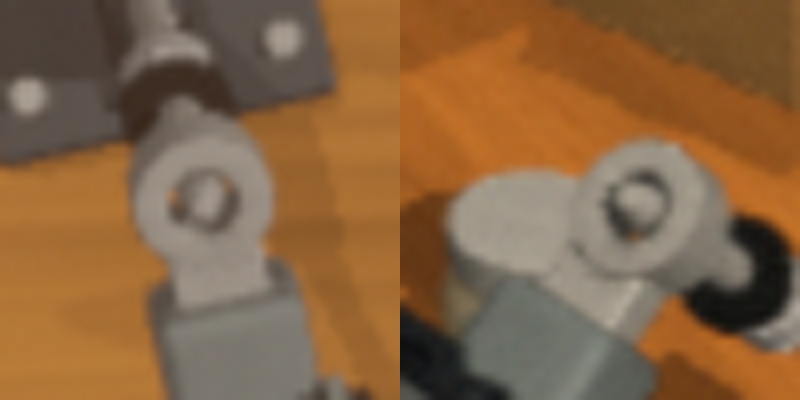

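Request:
{"method": "servo_tool", "body": {
  "rows": [
    [0,0,0,0,0.1,0,30],
    [0,0,0,0,0.1,0,30],
    [0,0,0,0,0.1,0,30],
    [0,0,0,0,0.1,0,30],
    [0,0,0,0,0.1,0,30],
    [0,0,0,0,0.1,0,30],
    [0,0,0,0,0,0,30],
    [0,0,0,0,0,0,30]
  ]
}}

```text
time: 12.5
tool_pos: [0.542, 0.0158, 0.1515]
eef_rot: [0.184, 0.683, -0.641, 0.299]
contact_force: [1.1, 0.0, -4.8]
grip_width: 0.469
```

```bash
python3 st.py; python3 - <<'E'
from nav import *
p,d=capture("side");crop(p,290,150,60,50,7,"pics/a.png")
p,d=capture("top"); crop(p,290,155,50,50,7,"pics/b.png")
a=cv2.imread('pics/a.png');b=cv2.imread('pics/b.png');cv2.imwrite('pics/eye6.png',np.hstack([b,a]))
E
```

```text
t 12.5 s mm -41.58 perp [ 0.19 -0.   -0.34] F tool [2.27 4.33 0.15] Fz world [ 1.06  0.03 -4.77] torque tool [-0.022 -0.003 -0.916] turn err [-0.09 -0.06 -0.08]
```

View pics/eye6.png

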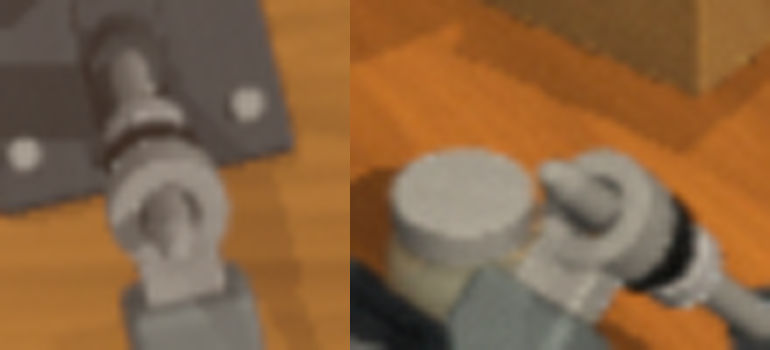

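Request:
{"method": "servo_tool", "body": {
  "rows": [
    [0,0,0,0,0.05,0,30],
    [0,0,0,0,0.05,0,30],
    [0,0,0,0,0,0,30],
    [0,0,0,0,0,0,30]
  ]
}}

```text
time: 13.0
tool_pos: [0.5447, 0.0163, 0.1481]
eef_rot: [0.184, 0.683, -0.641, 0.299]
contact_force: [0.6, -0.1, -4.2]
grip_width: 0.468
```

```bash
python3 st.py
```

```text
t 13.0 s mm -45.92 perp [ 0.26 -0.   -0.39] F tool [2.22 3.61 0.18] Fz world [ 0.65 -0.07 -4.19] torque tool [ 0.043 -0.055 -0.899] turn err [-0.08 -0.06 -0.07]
```

Request:
{"method": "servo_tool", "body": {
  "rows": [
    [0,0,0,0,0.05,0,30],
    [0,0,0,0,0,0,30],
    [0,0,0,0,0,0,30]
  ]
}}

```text
time: 13.3
tool_pos: [0.546, 0.0165, 0.1466]
eef_rot: [0.184, 0.683, -0.641, 0.299]
contact_force: [-0.6, -0.5, -5.2]
grip_width: 0.474
```

```bash
python3 st.py
```

```text
t 13.3 s mm -47.9 perp [ 0.2  -0.   -0.34] F tool [3.87 3.55 0.43] Fz world [-0.59 -0.54 -5.21] torque tool [-0.02  -0.008 -0.891] turn err [-0.09 -0.06 -0.07]
```

Request:
{"method": "servo_tool", "body": {
  "rows": [
    [0,0,0,0,0.025,0,30],
    [0,0,0,0,0,0,30],
    [0,0,0,0,0,0,30]
  ]
}}

```text
time: 13.6
tool_pos: [0.5466, 0.0166, 0.1459]
eef_rot: [0.184, 0.683, -0.641, 0.299]
contact_force: [-0.2, 0.4, -4.4]
grip_width: 0.468
```

```bash
python3 st.py
```

```text
t 13.6 s mm -48.86 perp [ 0.18 -0.   -0.34] F tool [ 2.91  3.25 -0.44] Fz world [-0.21  0.4  -4.36] torque tool [-0.02   0.048 -0.895] turn err [-0.09 -0.05 -0.08]
```

Request:
{"method": "servo_tool", "body": {
  "rows": [
    [0,0,0,0,0.025,0,30],
    [0,0,0,0,0,0,30],
    [0,0,0,0,0,0,30]
  ]
}}

```text
time: 13.9
tool_pos: [0.5472, 0.0167, 0.1451]
eef_rot: [0.184, 0.683, -0.641, 0.299]
contact_force: [-0.7, 0.3, -4.3]
grip_width: 0.467
```

```bash
python3 st.py
```

```text
t 13.9 s mm -49.87 perp [ 0.21 -0.   -0.37] F tool [ 3.21  2.89 -0.42] Fz world [-0.65  0.31 -4.28] torque tool [-0.004  0.    -0.919] turn err [-0.08 -0.05 -0.08]
```

Request:
{"method": "servo_tool", "body": {
  "rows": [
    [0,0,0,0,0.025,0,30],
    [0,0,0,0,0,0,30],
    [0,0,0,0,0,0,30]
  ]
}}

```text
time: 14.2
tool_pos: [0.5479, 0.0168, 0.1444]
eef_rot: [0.184, 0.683, -0.641, 0.299]
contact_force: [-0.0, -0.2, -4.4]
grip_width: 0.469
```

```bash
python3 st.py
```

```text
t 14.2 s mm -50.87 perp [ 0.17 -0.   -0.32] F tool [2.86 3.28 0.2 ] Fz world [-0.04 -0.21 -4.35] torque tool [ 0.002  0.025 -0.878] turn err [-0.09 -0.06 -0.08]
```

Request:
{"method": "servo_tool", "body": {
  "rows": [
    [0,0,0,0,0.025,0,30],
    [0,0,0,0,0,0,30],
    [0,0,0,0,0,0,30]
  ]
}}

```text
time: 14.5
tool_pos: [0.5485, 0.0169, 0.1436]
eef_rot: [0.184, 0.683, -0.641, 0.299]
contact_force: [-0.9, 0.6, -5.1]
grip_width: 0.466
```

```bash
python3 st.py
```

```text
t 14.5 s mm -51.87 perp [ 0.18 -0.   -0.34] F tool [ 3.91  3.36 -0.72] Fz world [-0.94  0.57 -5.09] torque tool [-0.029  0.012 -0.932] turn err [-0.09 -0.05 -0.08]
```

Request:
{"method": "servo_tool", "body": {
  "rows": [
    [0,0,0,0,0.025,0,30],
    [0,0,0,0,0,0,30],
    [0,0,0,0,0,0,30]
  ]
}}

```text
time: 14.8
tool_pos: [0.5491, 0.017, 0.1428]
eef_rot: [0.184, 0.683, -0.641, 0.299]
contact_force: [-0.5, -0.4, -4.3]
grip_width: 0.469
```

```bash
python3 st.py
```

```text
t 14.8 s mm -52.85 perp [ 0.19 -0.   -0.35] F tool [3.16 2.91 0.28] Fz world [-0.49 -0.38 -4.26] torque tool [-0.066 -0.019 -0.821] turn err [-0.09 -0.05 -0.08]
```

Request:
{"method": "servo_tool", "body": {
  "rows": [
    [0,0,0,0,0.025,0,30],
    [0,0,0,0,0,0,30],
    [0,0,0,0,0,0,30]
  ]
}}

```text
time: 15.1
tool_pos: [0.5497, 0.0171, 0.142]
eef_rot: [0.184, 0.683, -0.641, 0.299]
contact_force: [-2.0, -0.4, -4.0]
grip_width: 0.468
```

```bash
python3 st.py
```

```text
t 15.1 s mm -53.86 perp [ 0.25 -0.   -0.34] F tool [4.14 1.79 0.05] Fz world [-1.98 -0.4  -4.04] torque tool [ 0.033 -0.006 -0.912] turn err [-0.09 -0.06 -0.07]
```

Request:
{"method": "servo_tool", "body": {
  "rows": [
    [0,0,0,0,0,0,30]
  ]
}}

```text
time: 15.2
tool_pos: [0.5497, 0.0171, 0.1421]
eef_rot: [0.184, 0.683, -0.641, 0.299]
contact_force: [-2.0, -0.4, -3.7]
grip_width: 0.466
```

```bash
python3 st.py
```

```text
t 15.2 s mm -53.83 perp [ 0.2  -0.   -0.33] F tool [3.94 1.51 0.02] Fz world [-2.01 -0.37 -3.69] torque tool [ 0.061 -0.034 -0.878] turn err [-0.09 -0.05 -0.08]
```

Request:
{"method": "servo_tool", "body": {
  "rows": [
    [0,0,0,0,0.025,0,30],
    [0,0,0,0,0,0,30],
    [0,0,0,0,0,0,30]
  ]
}}

```text
time: 15.5
tool_pos: [0.5503, 0.0172, 0.1412]
eef_rot: [0.184, 0.683, -0.641, 0.299]
contact_force: [-2.6, -0.6, -4.3]
grip_width: 0.463
```

```bash
python3 st.py
```

```text
t 15.5 s mm -54.84 perp [ 0.28 -0.   -0.34] F tool [4.81 1.62 0.1 ] Fz world [-2.59 -0.55 -4.34] torque tool [ 0.008  0.035 -1.062] turn err [-0.09 -0.06 -0.07]
```

Request:
{"method": "servo_tool", "body": {
  "rows": [
    [0,0,0,0,0,0,30]
  ]
}}

```text
time: 15.6
tool_pos: [0.5503, 0.0173, 0.1413]
eef_rot: [0.184, 0.683, -0.641, 0.299]
contact_force: [-3.6, -0.0, -3.9]
grip_width: 0.468
```

```bash
python3 st.py
```

```text
t 15.6 s mm -54.84 perp [ 0.26 -0.   -0.35] F tool [ 5.24  0.65 -0.6 ] Fz world [-3.64 -0.03 -3.87] torque tool [ 0.043  0.018 -1.06 ] turn err [-0.09 -0.06 -0.07]
```

Request:
{"method": "servo_tool", "body": {
  "rows": [
    [0,0,0,0.02,0,0,30],
    [0,0,0,0,0,0,30],
    [0,0,0,0,0,0,30]
  ]
}}

```text
time: 15.9
tool_pos: [0.55, 0.0172, 0.141]
eef_rot: [0.184, 0.682, -0.641, 0.299]
contact_force: [-1.1, 0.2, -1.3]
grip_width: 0.468
```

```bash
python3 st.py; python3 - <<'E'
from nav import *
p,d=capture("side");np.savez("pics/side7.npz",p=p,d=d);crop(p,290,150,60,50,7,"pics/a.png")
p,d=capture("top");np.savez("pics/top7.npz",p=p,d=d); crop(p,290,155,50,50,7,"pics/b.png")
a=cv2.imread('pics/a.png');b=cv2.imread('pics/b.png');cv2.imwrite('pics/eye7.png',np.hstack([b,a]))
E
python3 st.py
```

```text
t 15.9 s mm -54.82 perp [ 0.67 -0.   -0.31] F tool [ 1.63  0.36 -0.41] Fz world [-1.07  0.22 -1.33] torque tool [-0.082 -0.037 -0.521] turn err [-0.09 -0.05 -0.11]
t 16.0 s mm -54.84 perp [ 0.68 -0.   -0.28] F tool [1.3  0.32 0.45] Fz world [-0.69 -0.57 -1.08] torque tool [ 0.023  0.038 -0.539] turn err [-0.09 -0.05 -0.11]
```

View pics/eye7.png

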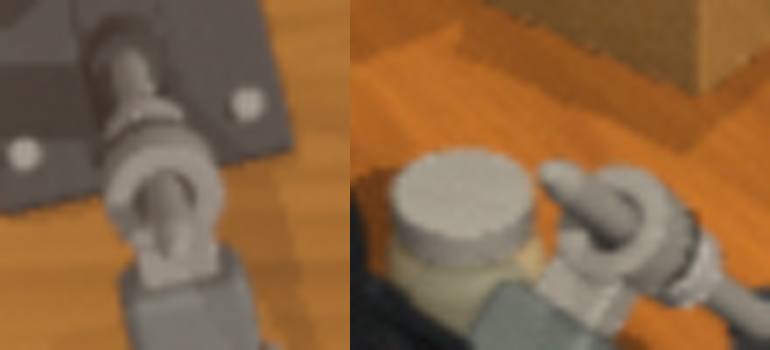

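Request:
{"method": "servo_tool", "body": {
  "rows": [
    [0,0,0,-0.005,0.02,0,30],
    [0,0,0,0,0,0,30],
    [0,0,0,0,0,0,30]
  ]
}}

```text
time: 16.3
tool_pos: [0.5505, 0.0172, 0.1403]
eef_rot: [0.184, 0.683, -0.641, 0.299]
contact_force: [-1.1, -0.4, -1.7]
grip_width: 0.466
```

```bash
python3 st.py
```

```text
t 16.3 s mm -55.67 perp [ 0.75 -0.   -0.31] F tool [1.92 0.56 0.21] Fz world [-1.05 -0.39 -1.66] torque tool [-0.014  0.009 -0.507] turn err [-0.09 -0.06 -0.08]
```

Request:
{"method": "servo_tool", "body": {
  "rows": [
    [0,0,0,0,0.02,0,30],
    [0,0,0,0,0,0,30],
    [0,0,0,0,0,0,30]
  ]
}}

```text
time: 16.6
tool_pos: [0.5509, 0.0173, 0.1397]
eef_rot: [0.184, 0.683, -0.641, 0.299]
contact_force: [-1.2, -1.2, -1.6]
grip_width: 0.467
```

```bash
python3 st.py
```

```text
t 16.6 s mm -56.45 perp [ 0.79 -0.   -0.31] F tool [2.07 0.35 1.02] Fz world [-1.16 -1.24 -1.6 ] torque tool [ 0.068  0.023 -0.538] turn err [-0.09 -0.06 -0.08]
```

Request:
{"method": "servo_tool", "body": {
  "rows": [
    [0,0,0,0,0,0,30]
  ]
}}

```text
time: 16.7
tool_pos: [0.5509, 0.0173, 0.1397]
eef_rot: [0.184, 0.683, -0.641, 0.299]
contact_force: [-2.4, -1.4, -1.5]
grip_width: 0.468
```

```bash
python3 st.py
```

```text
t 16.7 s mm -56.43 perp [ 0.85 -0.   -0.33] F tool [ 3.01 -0.55  1.01] Fz world [-2.45 -1.45 -1.52] torque tool [ 0.096  0.039 -0.582] turn err [-0.09 -0.06 -0.07]
```

Request:
{"method": "servo_tool", "body": {
  "rows": [
    [0,0,0,0,0,0,30]
  ]
}}

```text
time: 16.8
tool_pos: [0.5509, 0.0173, 0.1397]
eef_rot: [0.184, 0.683, -0.641, 0.299]
contact_force: [-2.4, -1.3, -2.1]
grip_width: 0.466
```

```bash
python3 st.py
```

```text
t 16.8 s mm -56.42 perp [ 0.78 -0.   -0.32] F tool [ 3.39 -0.05  0.9 ] Fz world [-2.44 -1.34 -2.14] torque tool [ 0.006  0.034 -0.605] turn err [-0.09 -0.05 -0.08]
```

Request:
{"method": "servo_tool", "body": {
  "rows": [
    [0,0,0,0,0.02,0,30],
    [0,0,0,0,0,0,30],
    [0,0,0,0,0,0,30]
  ]
}}

```text
time: 17.1
tool_pos: [0.5514, 0.0174, 0.139]
eef_rot: [0.184, 0.683, -0.641, 0.299]
contact_force: [-3.2, -0.8, -1.1]
grip_width: 0.466
```

```bash
python3 st.py; python3 - <<'E'
from nav import *
for i in range(8):
    n="side" if i%2 else "top"
    p,d=capture(n);s=get_state();R0=R.from_quat(s['eef_rot']);print(s['time'],R0.inv().apply(s['contact_force']).round(2),R0.inv().apply(s['torque']).round(3))
    if i<2: np.savez(f"pics/{n}8.npz",p=p,d=d)
A=np.load("pics/top8.npz")['p'];B=np.load("pics/side8.npz")['p']
crop(A,298,165,32,32,12,"pics/a.png");crop(B,310,160,32,32,12,"pics/b.png")
a=cv2.imread('pics/a.png');b=cv2.imread('pics/b.png');cv2.imwrite('pics/eye8.png',np.hstack([a,b]))
E
```

```text
t 17.1 s mm -57.26 perp [ 0.84 -0.   -0.32] F tool [ 3.23 -1.26  0.21] Fz world [-3.2  -0.77 -1.12] torque tool [ 0.02  -0.016 -0.634] turn err [-0.09 -0.06 -0.07]
17.15 [ 3.26 -1.26  0.34] [ 0.    -0.    -0.699]
17.2 [ 2.88 -1.14 -0.04] [ 0.106  0.058 -0.673]
17.25 [ 3.6  -0.82  0.2 ] [ 0.045  0.064 -0.658]
17.3 [ 3.31 -0.55 -0.57] [-0.013  0.06  -0.708]
17.35 [ 3.47 -1.89  0.48] [ 0.047  0.03  -0.714]
17.4 [ 4.28 -0.12  0.09] [ 0.022  0.043 -0.735]
17.45 [ 4.06 -0.62  0.88] [ 0.027  0.042 -0.695]
17.5 [ 3.61 -2.09  0.26] [ 0.036  0.026 -0.722]
```

View pics/eye8.png

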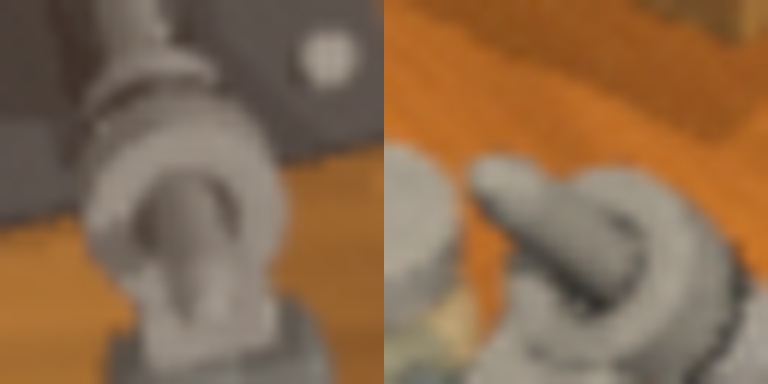

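The axial load over nine readings is about 4.6 N against the free baseline. That is roughly 3.8 mm of squeeze, and it was held for about 0.8 s. Next I'll ease back a little and tilt the block into its natural hanging attitude so it doesn't drop when released.

Request:
{"method": "servo_tool", "body": {
  "rows": [
    [0,0,0,0,-0.02,0,30],
    [0,0,0,0,-0.02,0,30],
    [0,0,0.1,0,0.014,0,30],
    [0,0,0.1,0,0.014,0,30],
    [0,0,0.13,0,0.018,0,30],
    [0,0,0,0,0,0,30],
    [0,0,0,0,0,0,30]
  ]
}}

```text
time: 18.2
tool_pos: [0.5516, 0.0174, 0.1389]
eef_rot: [0.196, 0.679, -0.636, 0.31]
contact_force: [-1.9, -0.8, -2.3]
grip_width: 0.469
```

```bash
python3 st.py; python3 - <<'E'
from nav import *
F=[];T=[]
for i in range(4):
    capture("top");s=get_state();R0=R.from_quat(s['eef_rot']);F.append(R0.inv().apply(s['contact_force']));T.append(R0.inv().apply(s['torque']))
print(np.mean(F,0).round(2),np.mean(T,0).round(3))
E
```

```text
t 18.2 s mm -55.16 perp [ 1.19 -0.04 -0.29] F tool [3.08 0.36 0.5 ] Fz world [-1.93 -0.85 -2.33] torque tool [-0.014 -0.036 -0.777] turn err [-0.09 -0.06 -2.03]
[3.14 0.57 0.64] [ 0.038  0.01  -0.8  ]
```

Request:
{"method": "servo_tool", "body": {
  "rows": [
    [0,0,0.11,0,0.014,0,30],
    [0,0,0.11,0,0.014,0,30],
    [0,0,0.11,0,0.014,0,30],
    [0,0,0,0,0,0,30],
    [0,0,0,0,0,0,30]
  ]
}}

```text
time: 18.9
tool_pos: [0.553, 0.0177, 0.1378]
eef_rot: [0.207, 0.676, -0.63, 0.321]
contact_force: [-0.6, 0.2, -1.6]
grip_width: 0.468
```

```bash
cat > av.py <<'E'
from nav import *
F=[];T=[]
for i in range(4):
    capture("top");s=get_state();R0=R.from_quat(s['eef_rot']);F.append(R0.inv().apply(s['contact_force']));T.append(R0.inv().apply(s['torque']))
print("avg",np.mean(F,0).round(2),np.mean(T,0).round(3))
E
python3 st.py; python3 av.py
```

```text
t 18.9 s mm -54.5 perp [ 1.4 -0.1 -0.3] F tool [ 1.51  0.76 -0.34] Fz world [-0.61  0.24 -1.59] torque tool [ 0.003 -0.027 -0.443] turn err [-0.09 -0.05 -4.04]
avg [1.68 0.4  0.58] [ 0.017 -0.055 -0.519]
```

Request:
{"method": "servo_tool", "body": {
  "rows": [
    [0,0,0.11,0,0.014,0,30],
    [0,0,0.11,0,0.014,0,30],
    [0,0,0.11,0,0.014,0,30],
    [0,0,0,0,0,0,30],
    [0,0,0,0,0,0,30]
  ]
}}

```text
time: 19.6
tool_pos: [0.5546, 0.0179, 0.1369]
eef_rot: [0.219, 0.672, -0.625, 0.332]
contact_force: [3.6, 1.4, 1.0]
grip_width: 0.468
```

```bash
python3 st.py; python3 av.py
```

```text
t 19.6 s mm -53.8 perp [ 1.33 -0.14 -0.24] F tool [-3.36  2.03 -0.77] Fz world [3.6  1.41 1.01] torque tool [-0.198 -0.111  0.297] turn err [-0.09 -0.03 -6.08]
avg [-4.7   1.96 -0.96] [-0.164 -0.067  0.447]
```

Request:
{"method": "servo_tool", "body": {
  "rows": [
    [0,0,0,-0.012,0,-0.003,30],
    [0,0,0,0,0,0,30],
    [0,0,0,0,0,0,30]
  ]
}}

```text
time: 20.1
tool_pos: [0.5544, 0.018, 0.1371]
eef_rot: [0.219, 0.672, -0.625, 0.332]
contact_force: [4.8, -0.4, 2.3]
grip_width: 0.469
```

```bash
python3 st.py; python3 av.py; python3 - <<'E'
from nav import *
p,d=capture("side");cv2.imwrite("pics/side9f.png",p[:,:,::-1]);crop(p,290,150,60,50,7,"pics/a.png")
p,d=capture("top"); crop(p,290,155,50,50,7,"pics/b.png")
a=cv2.imread('pics/a.png');b=cv2.imread('pics/b.png');cv2.imwrite('pics/eye9.png',np.hstack([b,a]))
E
```

```text
t 20.1 s mm -53.68 perp [ 1.33 -0.14 -0.34] F tool [-4.85  1.78  1.18] Fz world [ 4.78 -0.37  2.25] torque tool [ 0.082 -0.015  0.399] turn err [-0.1  -0.05 -6.05]
avg [-4.66  2.07  0.27] [0.115 0.026 0.457]
```

View pics/eye9.png

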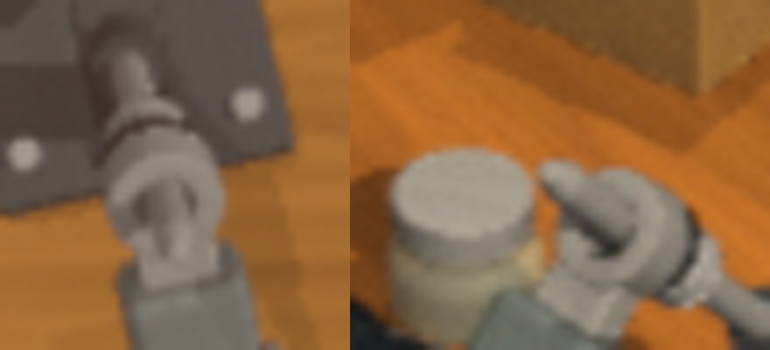

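View pics/side9f.png

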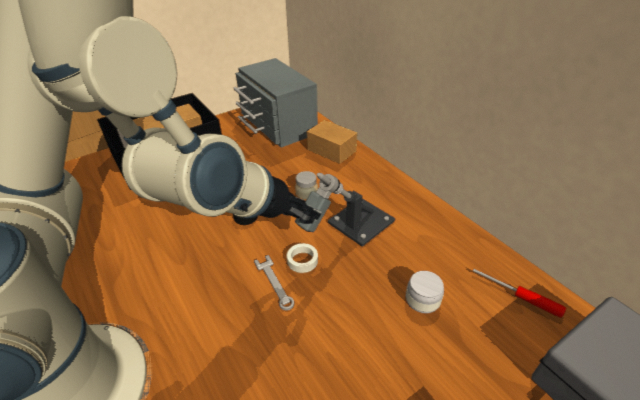

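Request:
{"method": "servo_tool", "body": {
  "rows": [
    [0,0,0,-0.015,0,0,30],
    [0,0,0,0,0,0,30],
    [0,0,0,0,0,0,30]
  ]
}}

```text
time: 20.7
tool_pos: [0.5544, 0.0181, 0.1371]
eef_rot: [0.219, 0.672, -0.625, 0.331]
contact_force: [3.2, 0.2, 0.1]
grip_width: 0.47
```

```bash
python3 st.py; python3 av.py
```

```text
t 20.7 s mm -53.69 perp [ 1.28 -0.14 -0.44] F tool [-2.29  2.18  0.38] Fz world [3.17 0.16 0.13] torque tool [ 0.284  0.066 -0.074] turn err [-0.1  -0.06 -5.99]
avg [-1.11  1.37  1.73] [ 0.32   0.1   -0.164]
```

Request:
{"method": "servo_tool", "body": {
  "rows": [
    [0,0,0.11,-0.008,0.014,0.005,30],
    [0,0,0.11,-0.006,0.014,0,30],
    [0,0,0.11,-0.006,0.014,0,30],
    [0,0,0,0,0,0,30],
    [0,0,0,0,0,0,30]
  ]
}}

```text
time: 21.4
tool_pos: [0.5563, 0.0183, 0.1365]
eef_rot: [0.231, 0.668, -0.619, 0.342]
contact_force: [1.9, 3.5, -0.2]
grip_width: 0.466
```

```bash
python3 st.py; python3 av.py
```

```text
t 21.4 s mm -53.11 perp [ 0.88 -0.12 -0.36] F tool [-1.49  2.02 -3.13] Fz world [ 1.92  3.51 -0.25] torque tool [-0.402 -0.174 -0.2  ] turn err [-0.07 -0.05 -7.98]
avg [-0.51  1.57 -2.37] [-0.399 -0.162 -0.357]
```

Request:
{"method": "servo_tool", "body": {
  "rows": [
    [0,0,0.12,-0.005,0.015,-0.003,30],
    [0,0,0.12,-0.005,0.015,0,30],
    [0,0,0.12,-0.005,0.015,0,30],
    [0,0,0,0,0,0,30],
    [0,0,0,0,0,0,30]
  ]
}}

```text
time: 22.1
tool_pos: [0.5583, 0.0185, 0.1361]
eef_rot: [0.243, 0.664, -0.612, 0.354]
contact_force: [1.6, -0.3, 1.3]
grip_width: 0.468
```

```bash
python3 st.py; python3 av.py
```

```text
t 22.1 s mm -52.19 perp [ 0.46 -0.08 -0.18] F tool [-2.    0.29  0.58] Fz world [ 1.58 -0.32  1.35] torque tool [-0.036  0.029 -0.117] turn err [ -0.11  -0.06 -10.16]
avg [-2.16  1.36  0.99] [ 0.131  0.052 -0.094]
```

Request:
{"method": "servo_tool", "body": {
  "rows": [
    [0,0,0.15,-0.008,0.019,0,30],
    [0,0,0.15,-0.007,0.019,0,30],
    [0,0,0.15,-0.007,0.019,0,30],
    [0,0,0,0,0,0,30],
    [0,0,0,0,0,0,30]
  ]
}}

```text
time: 22.8
tool_pos: [0.5609, 0.019, 0.1355]
eef_rot: [0.259, 0.658, -0.604, 0.369]
contact_force: [4.2, 1.1, 3.8]
grip_width: 0.47
```

```bash
python3 st.py; python3 av.py; python3 - <<'E'
from nav import *
p,d=capture("side");np.savez("pics/s10.npz",p=p,d=d);crop(p,290,150,60,60,7,"pics/a.png")
p,d=capture("top"); crop(p,290,155,50,60,7,"pics/b.png")
a=cv2.imread('pics/a.png');b=cv2.imread('pics/b.png');cv2.imwrite('pics/eye10.png',np.hstack([b,a]))
E
```

```text
t 22.8 s mm -51.2 perp [ 0.05 -0.01 -0.31] F tool [-5.67  1.17 -0.35] Fz world [4.23 1.1  3.82] torque tool [-0.107 -0.048  0.485] turn err [ -0.09  -0.03 -12.91]
avg [-5.33  2.63 -0.59] [-0.051 -0.033  0.54 ]
```

View pics/eye10.png

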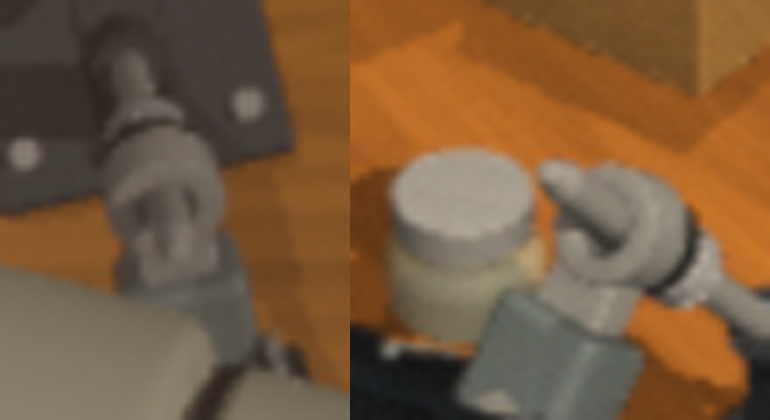

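Request:
{"method": "servo_tool", "body": {
  "rows": [
    [0,0,0,-0.015,0,0,30],
    [0,0,0.11,-0.008,0.02,0,30],
    [0,0,0.11,-0.008,0.02,0,30],
    [0,0,0.11,-0.006,0.02,0,30],
    [0,0,0,0,0,0,30],
    [0,0,0,0,0,0,30]
  ]
}}

```text
time: 23.7
tool_pos: [0.5632, 0.0195, 0.135]
eef_rot: [0.27, 0.653, -0.597, 0.379]
contact_force: [2.4, 1.2, 4.2]
grip_width: 0.464
```

```bash
python3 st.py; python3 av.py
```

```text
t 23.7 s mm -50.98 perp [-0.5   0.13 -0.37] F tool [-4.89 -0.3  -0.82] Fz world [2.39 1.25 4.17] torque tool [-0.044  0.068  0.525] turn err [ -0.09  -0.05 -14.82]
avg [-4.82  0.65 -0.14] [-0.005  0.024  0.418]
```

Request:
{"method": "servo_tool", "body": {
  "rows": [
    [0,0,0,-0.02,0.005,0,30],
    [0,0,0,0,0,0,30],
    [0,0,0,0,0,0,30]
  ]
}}

```text
time: 24.2
tool_pos: [0.5634, 0.0197, 0.1352]
eef_rot: [0.27, 0.653, -0.598, 0.378]
contact_force: [1.2, -0.7, -0.1]
grip_width: 0.467
```

```bash
python3 st.py; python3 av.py
```

```text
t 24.2 s mm -50.97 perp [-0.81  0.21 -0.46] F tool [-0.54  0.95  0.89] Fz world [ 1.23 -0.69 -0.1 ] torque tool [ 0.102  0.042 -0.523] turn err [ -0.09  -0.06 -14.77]
avg [ 1.48 -0.92  0.46] [ 0.065  0.018 -0.593]
```

The tool now carries almost none of the weight: about 1 N on each axis, against 4.8 N hanging. Opening the gripper now.

Request:
{"method": "servo_tool", "body": {
  "rows": [
    [0,0,0,0,0,0,42],
    [0,0,0,0,0,0,46],
    [0,0,0,0,0,0,52],
    [0,0,0,0,0,0,60],
    [0,0,0,0,0,0,72],
    [0,0,0,0,0,0,84],
    [0,0,0,0,0,0,85],
    [0,0,0,0,0,0,85]
  ]
}}

```text
time: 25.2
tool_pos: [0.5638, 0.0196, 0.1355]
eef_rot: [0.27, 0.653, -0.597, 0.379]
contact_force: [0.5, -0.8, 0.7]
grip_width: 0.998
```

```bash
python3 st.py; python3 av.py; python3 - <<'E'
from nav import *
p,d=capture("side");cv2.imwrite("pics/side11f.png",p[:,:,::-1]);crop(p,270,150,90,80,8,"pics/side11.png")
p,d=capture("top"); crop(p,280,155,60,60,8,"pics/top11.png")
E
```

```text
t 25.2 s mm -50.95 perp [-1.28  0.34 -0.38] F tool [-0.73 -0.11  0.91] Fz world [ 0.48 -0.84  0.66] torque tool [-0.025 -0.031 -0.46 ] turn err [ -0.09  -0.04 -14.84]
avg [0.24 0.45 0.37] [-0.014  0.007 -0.343]
```

View pics/side11.png

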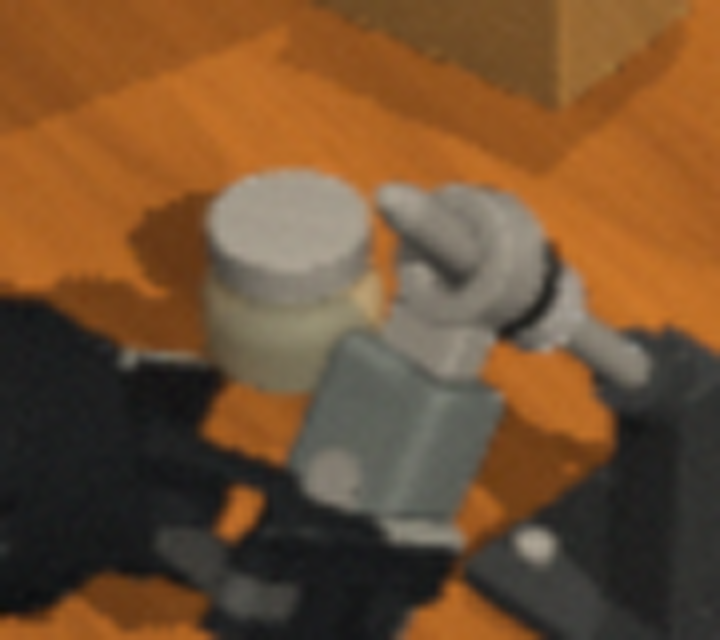

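View pics/top11.png

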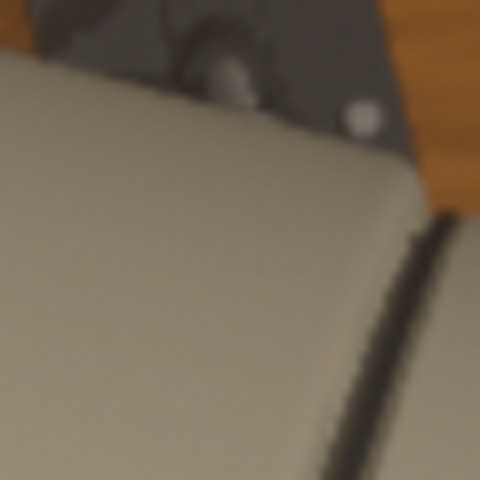

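```bash
python3 - <<'E'
from kin import *
from nav import cur
p0,R0,s=cur();q=s['q'];print(q.round(3))
for d in range(0,221,20):
    q,e=ik(p0-R0.apply([0,d/1000,0]),R0,q);print(d,q.round(3),"%.1e"%e)
E
```

```text
[-0.326  0.644  2.418  2.614  0.888 -1.523]
0 [-0.326  0.644  2.418  2.614  0.888 -1.523] 2.1e-10
20 [-0.357  0.612  2.452  2.582  0.89  -1.521] 1.9e-11
40 [-0.391  0.576  2.483  2.544  0.888 -1.515] 4.5e-11
60 [-0.43   0.537  2.513  2.498  0.882 -1.504] 1.1e-10
80 [-0.474  0.493  2.539  2.442  0.872 -1.486] 2.8e-10
100 [-0.525  0.444  2.562  2.372  0.856 -1.456] 6.7e-10
120 [-0.585  0.387  2.58   2.283  0.836 -1.41 ] 1.4e-09
140 [-0.654  0.321  2.593  2.169  0.815 -1.342] 5.6e-16
160 [-0.736  0.246  2.6    2.023  0.799 -1.245] 2.5e-15
180 [-0.833  0.162  2.599  1.843  0.799 -1.119] 4.4e-15
200 [-0.951  0.071  2.592  1.637  0.831 -0.975] 2.8e-14
220 [-1.093 -0.025  2.579  1.425  0.908 -0.836] 1.2e-13
```

Request:
{"method": "servo_tool", "body": {
  "rows": [
    [0,0,0,0,-0.1,0,85],
    [0,0,0,0,-0.2,0,85],
    [0,0,0,0,-0.3,0,85],
    [0,0,0,0,-0.4,0,85],
    [0,0,0,0,-0.4,0,85],
    [0,0,0,0,-0.4,0,85],
    [0,0,0,0,-0.4,0,85],
    [0,0,0,0,-0.4,0,85],
    [0,0,0,0,-0.4,0,85],
    [0,0,0,0,-0.4,0,85],
    [0,0,0,0,0,0,85],
    [0,0,0,0,0,0,85]
  ]
}}

```text
time: 26.7
tool_pos: [0.4543, -0.0, 0.2143]
eef_rot: [0.271, 0.653, -0.598, 0.379]
contact_force: [0.7, -0.2, -0.3]
grip_width: 0.994
```

```bash
python3 st.py; python3 - <<'E'
from nav import *
p,d=capture("side");cv2.imwrite("pics/side12f.png",p[:,:,::-1]);crop(p,270,150,90,80,8,"pics/side12.png");np.savez("pics/side12.npz",p=p,d=d)
p,d=capture("top"); cv2.imwrite("pics/top12.png",p[:,:,::-1]);np.savez("pics/top12.npz",p=p,d=d)
E
```

```text
t 26.7 s mm 80.94 perp [ 3.216e+01 -8.560e+00 -3.000e-02] F tool [-0.13  0.66  0.29] Fz world [ 0.66 -0.18 -0.27] torque tool [-0.041  0.004 -0.388] turn err [ -0.2   -0.06 -14.9 ]
```

View pics/side12.png

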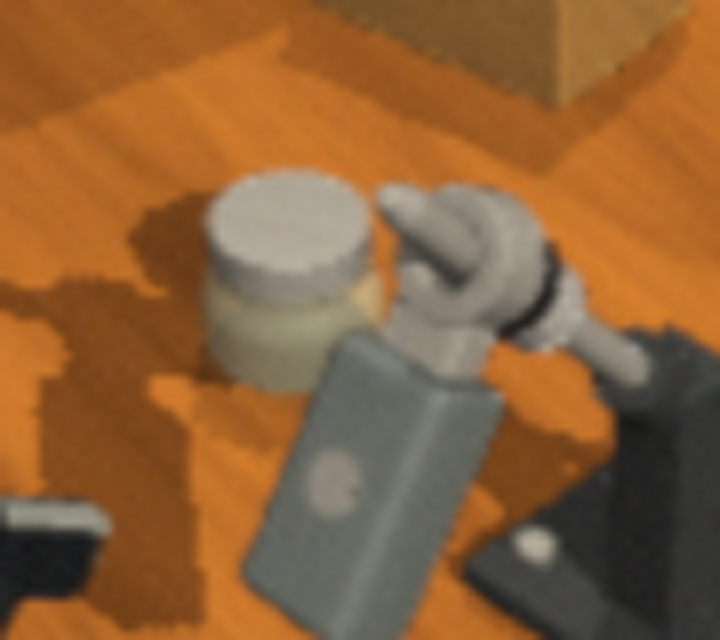

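View pics/side12f.png

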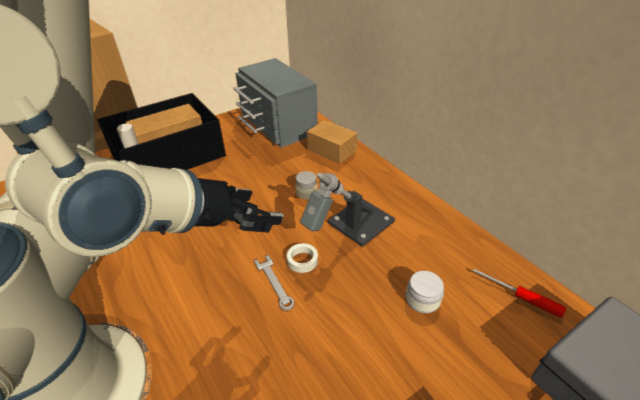

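View pics/top12.png

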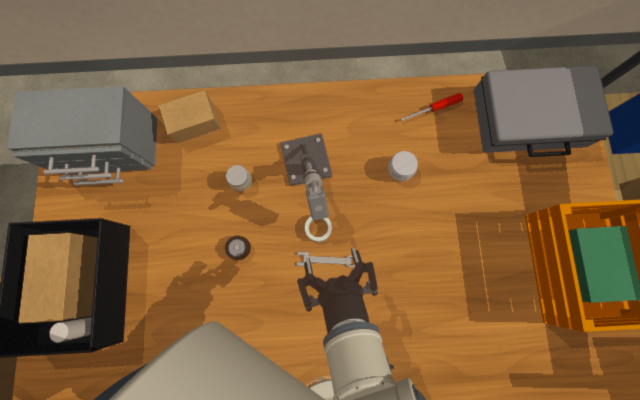

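Request:
{"method": "servo_tool", "body": {
  "rows": [
    [0,0,0,0,0,0,85],
    [0,0,0,0,0,0,85],
    [0,0,0,0,0,0,85],
    [0,0,0,0,0,0,85],
    [0,0,0,0,0,0,85]
  ]
}}

```text
time: 27.3
tool_pos: [0.4543, 0.0006, 0.2138]
eef_rot: [0.27, 0.653, -0.597, 0.379]
contact_force: [-0.2, 0.3, 0.3]
grip_width: 0.996
```

```bash
python3 - <<'E'
from nav import *
a=np.load("pics/side12.npz")['p'].astype(int);b,_=capture("side");print("block region diff",np.abs(a-b)[165:235,295:350].mean())
s0=np.load("pics/side0.npz")['p'].astype(int);t0=np.load("pics/top0.npz")['p'].astype(int);t,_=capture("top")
for n,x,y,w,h in(("side tin",405,268,42,46),("side tape",284,243,38,32),("side wrench",252,252,44,60),("side jar left",295,172,18,26),("side base",330,205,66,40)):
    print(n,np.abs(s0-b)[y:y+h,x:x+w].mean().round(2))
for n,x,y,w,h in(("top caster",222,235,30,28),("top jar",225,165,28,28),("top tin",387,150,32,34),("top tape lower",303,228,32,16),("top base",282,137,22,45)):
    print(n,np.abs(t0-t)[y:y+h,x:x+w].mean().round(2))
crop(b,285,160,70,75,8,"pics/fin.png")
E
```

```text
block region diff 1.3338528138528138
side tin 2.49
side tape 3.1
side wrench 2.44
side jar left 2.93
side base 1.94
top caster 4.54
top jar 4.69
top tin 4.92
top tape lower 4.22
top base 3.51
```

View pics/fin.png

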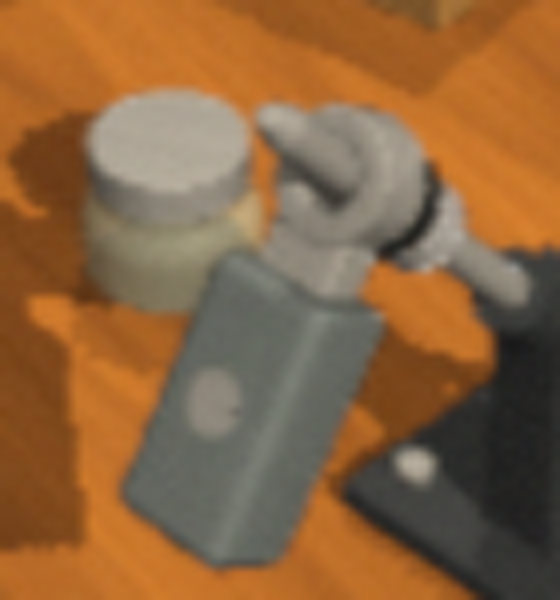

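The block hangs still with its eye against the buffer, the gripper is clear, and the regions around the other objects and the stand differ from the first pictures only by noise. Handing in.

```bash
python3 -c "
from cell import *
print(close_job())"
```

```text
the job is handed in; nothing more can be done
None
```

The pulley block is hanging on the peg with its eye against the rubber buffer, and the job was handed in at about 27 s of the 72 s allowed. No verdict was reported.

**What I did:** I gripped the shell at its middle and threaded the eye over the peg tip. I then slid it down until it met the buffer, about 62 mm below the tip by my measurements, and pressed for just under a second. After that I eased back, tilted the block about 15° into the attitude it hangs in so it would not drop, opened the gripper and backed off about 135 mm.

**How hard it pressed:**
- **Squeeze from the forces:** the averaged readings at the press gave about 4.6 N along the peg, or roughly 3.8 mm of squeeze. The moment reading gave a little less, about 4.1 N.
- **Squeeze from position:** the tool's travel past first contact was about 4.8 mm. I put the difference down to give in the grip, so the true squeeze is about 4 mm, short of bottoming, but I could not measure it directly.
- **Load on the hook:** the highest I estimated was about 9 N, sideways on the peg, while lowering the block into its hanging attitude.

**Last checks:**
- **Block:** it did not move between pictures about half a second apart.
- **Gripper:** it was clear of everything, and the force reading was near zero.
- **Stand and other objects:** the tin, tape, wrench, jar, caster and stand base matched the first pictures to within noise.
- **At the grasp:** there was one reading of about 13 N upward as the fingers closed, probably a fingertip touching the table. It was gone once the block was lifted.

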